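Load and clamp the bottles on a laboratory shaker

ROBOT

A 6-joint arm with a two-finger parallel gripper is mounted at the origin on the work surface. World frame = base frame: x ahead of the robot, y to its left, z up, the work surface at z = 0. Lengths are in m, angles in rad, forces in N, time in s.
With the tool pointing down it reaches from about 0.35 to 0.975 m from the base axis. Payload 4.9 kg.
Tool frame: the origin (TCP) lies on the front face of the gripper's body, between the roots of the fingers; the fingertips stand ctrl.finger_overhang ahead of it and the grasp point (between the pads) lies 54 mm ahead of it (ctrl.finger_overhang is the distance from the TCP to the fingertips, in m); z points along the fingers, y is the line along which they close (so a half turn about z gives the same grasp; the last joint's range is limited). The gripper opens to 85 mm and grips with 20 to 120 N. Pads are 22 mm wide; open, the fingers measure 114 mm over their backs; the gripper's body (76 mm by 85 mm) begins 54 mm behind the grasp point. The pads swing forward as they close: fully open they stand 13 mm farther back than shut.
Start: joints at [-1.318, 0.053, 1.613, -0, 1.476, -0.119], TCP at [0.227, -0.582, 0.304] pointing down, gripper open.
Joint ranges: [-3.01, 3.01], [-1.01, 2.22], [0.06, 2.58], [-1.02, 4.17], [0.09, 2.62], [-3.14, 3.14]. Speed limits (rad/s): [2.57, 2.57, 3.14, 3.14, 3.14, 3.14].

INTERFACE

Orientations are given as a rotation vector (axis times angle).
In Python, from station import ctrl, vision gives the robot as it stands. The module is installed in compiled form; this text tells all that it offers.
- The arm moves only by the tool drive_tool, never from a script. Its argument "rows" is a list of rows, each a list of 2 entries, a list of its own where there are three numbers: the shift along the tool's x, y, z in m, then the turn about the tool's z in rad. A call has 1 to 10 rows; each row shifts and turns the commanded pose from where the row before left it, along the tool's axes as they then stand; what a row does not reach is not made up. A row lasts 1/10 s, in which the tool goes at most 50 mm and 8.59 degrees, less where a joint would pass 70% of its speed; a pose out of reach is approached as far as the arm can. A call with a gripper value outside its range is refused whole. "jaw" is the closure, from 0 (fully open) to 1 (shut), set as the call begins (left out, the last holds). The fingers move at their own pace and stop on an object; "grip_force" is the grip in N (left out, the last holds). Time passes only in rows, so rows that do not move let the fingers close. It gives the time, the measured TCP pose, the force, the opening and the grip force at its end, in the units of the state.
- ctrl.get_obs(): the state, without advancing time (a new reading comes with each control period).
- vision.get_image(name): name is "scene" or "top"; returns a dict with "image" (384x512x3 uint8, blue, green, red), "vertical_fov" (degrees; the focal length in pixels is half the picture's height over the tangent of half this angle, whatever the lens; pixels are square), "cx", "cy" (the principal point, pixels), "R" (3x3) and "t" (3): a world point X has camera coordinates R X + t. Camera axes: x right, y down, z forward; pixel columns grow to the right and rows downward; lengths in m; the calibration is good to about 2 mm. A picture is of the moment at which its call begins. There is no depth.
- ctrl.finish_job(): hands the job in; it is judged then, once.
The state is a dict: "t": time; "q": joint angles; "dq": joint speeds; "effort": joint torques, N m; "tool_pos": TCP position; "tool_rot": TCP orientation; "contact_force": force on the tool from outside, world axes, zero at the start; "wrist_torque": the same for the moment, N m; "opening": finger opening in m; "grip_force": force on a finger pad.
Only numpy, scipy, OpenCV 4.12 (cv2) and the standard library are available. Lean on these libraries where they do the work, as an engineer would, in place of code of your own. Each camera call takes 0.05 s, during which the arm holds its last target. There are 200 camera calls.

TASK

Get the orbital shaker ready for its next run: stand the finished big bottle from its platform upright in the steel tray, and stand every small amber bottle that is on the bench upright on the platform, in one row against the back beam. Then push the sliding clamp beam up until it holds the row snugly, and only then tighten its clamp screw fully home with the ratchet lever, swinging it back and forth because the side rods block a full turn. Last of all, turn the speed knob (the small inner one) until its pointer is at the long mark, leaving the timer ring around its foot as it is set; disturb nothing else on the bench.

Things in the scene. Friction and masses are not known exactly. Their poses are not given: they have to be found in the camera images.
- shaker: orbital shaker, white base 360 x 290 mm, fixed on the bench; origin under its centre at bench height, x to its back (away from the arm), y to its left, z up ('shaker x, y'). Platform top 95 mm above the bench, x -86 to 171, y -150 to 150 mm. Back beam: inner face at x 140 mm, top 50 mm above the platform. The front ledge (x -190 to -86 mm, 65 mm above the bench) carries the dual control
- row (a point): point on the platform top, middle of the row where small bottles belong (shaker x 114 mm, y 0): centre line of small bottles that touch the back beam. They may stand anywhere along it with the centre's y within +-105 mm. Steel side rods (12 mm thick, along x at y +-135 mm, 42 mm above the platform) end in corner posts 54 mm tall at x -74 and 156 mm
- clamp_bar (a joint): sliding clamp beam across the platform in front of the row (16 mm thick, 248 mm wide, top 54 mm above the platform); m, 0 = wide open (111 mm from the back beam), grows as it is pushed towards the back beam; about 0.059 when snug on small bottles that touch the back beam (limit 0.066). Needs about 8 N to slide, stays where left; screw and lever ride on it
- bar_face (a point): middle of the clamp beam's front face (the side towards the arm), 30 mm above the platform. The face is flat and free from 35 to 120 mm to either side, where a finger can push it
- clamp_screw (a joint): clamp screw under the ratchet lever, rad, grows clockwise seen from above (tightening); stops dead at 3.8, fully home. Its hexagon head with a dark line shows in the middle of the lever's hub. Turning it takes about 0.25 N m
- clamp_lever (a joint): ratchet lever on the clamp screw, rad: 0 = handle points to the front (shaker -x), positive = swung clockwise seen from above (towards shaker +y), range -0.9 to 0.9, where the handle meets the side rods. Clockwise swings carry the screw along; anticlockwise it clicks back freely (20 teeth, one per 0.31 rad, so up to that much is lost at the start of a swing). Stays where left
- lever_grip (a point): centre of the lever's handle grip, 115 mm from the screw axis, 42 mm above the platform. The black grip is 22 mm wide, 18 mm high and runs from 70 to 150 mm from the axis; the platform or console lies 33 mm or more below it
- lever_axis (a point): point on the screw and lever axis at the handle's height (42 mm above the platform); the hub is 62 mm across and the screw head reaches 58 mm above the platform
- speed_knob (a joint): the small inner knob of the dual control (speed), angle in rad, grows clockwise seen from above, 0 to 4.71; at 0 the pointer points half-way between shaker -x and +y; at 0.785 it stands at the long mark (20 x 6 mm, the only long one of the scale), which lies straight towards shaker +y from the knob's axis
- knob_grip (a point): point on the speed knob's axis at the height to grip it, 15 mm below its top. The knob is a black cylinder of 30 mm diameter, 38 mm tall (from 81 to 119 mm above the bench), with a white pointer line on top; its foot stands 1 mm above the timer ring. Turns with about 0.03 N m
- ring_mark (a point): white mark on the rim of the timer ring, the wide outer ring of the dual control (66 mm diameter, top 80 mm above the bench), coaxial with the speed knob and turning lightly when touched; it must stay where it is
- bottle1_mid (a point): centre, half-way up, of a small amber bottle (it may be absent): body 52 mm diameter, 100 mm tall overall, 0.22 kg; white screw cap of 38 mm diameter over its top 32 mm. Its z axis points up while it stands
- bottle2_mid (a point): centre, half-way up, of a small amber bottle (it may be absent): body 52 mm diameter, 100 mm tall overall, 0.22 kg; white screw cap of 38 mm diameter over its top 32 mm. Its z axis points up while it stands
- bottle3_mid (a point): centre, half-way up, of a small amber bottle (it may be absent): body 52 mm diameter, 100 mm tall overall, 0.22 kg; white screw cap of 38 mm diameter over its top 32 mm. Its z axis points up while it stands
- bottle4_mid (a point): centre, half-way up, of a small amber bottle (it may be absent): body 52 mm diameter, 100 mm tall overall, 0.22 kg; white screw cap of 38 mm diameter over its top 32 mm. Its z axis points up while it stands
- big_bottle_mid (a point): centre, half-way up, of the big finished bottle: body 66 mm diameter, 140 mm tall overall, 0.38 kg; white screw cap of 44 mm diameter over its top 35 mm. It starts on the platform in the row's place
- tray_in (a point): centre of the inner floor of the steel tray on the bench right of the shaker, 5 mm above the bench; inside 192 x 152 mm (x, y), rim 14 mm high
- slide_box: bystander: small box of slides, 55 x 85 x 32 mm; origin under its centre
- tip_box: bystander: pipette tip box, 87 x 117 x 64 mm; origin under its centre
- beaker: bystander: white beaker, 72 mm wide, 90 mm tall; origin under its centre

How it is judged:
By the outcome, as a careful person would: the job done as asked, in the order asked, and still so for the second after the job is handed in, with the robot touching nothing.
Of bottle1, bottle2, bottle3, bottle4 only 2 to 4 are there at a start; the rules pass over those that are not, and their reading is None.
At some moment in a run one of bottle1, bottle2, bottle3, bottle4 may be knocked a few centimetres aside while the robot is not near it.
It also fails if it takes over 210 s, if anything falls off the work surface, if the arm or the gripper's body presses on something with over 40 N, if the wrist force passes 120 N, or if a joint passes its speed limit or range.

## Working session

There is one attempt and no reset: what is moved stays moved. The work goes in short steps, Python scripts to look and compute and a tool call to move; the robot and the scene stay as the last step left them, time stands still between calls to the robot, and variables do not carry over. Pictures are saved under pics/ and viewed, at most 14 in all, crops included, and the job is handed in when it is done.

Besides the shell and the picture viewer there is one more tool, called after "Request:" in YAML: its name, and indented under it one key for each argument. drive_tool: Moves the arm, as the interface text tells. Its arguments: {"type":"object","properties":{"rows":{"type":"array","items":{"type":"array"}},"jaw":{"type":"number"},"grip_force":{"type":"number"}},"required":["rows"]}

```bash
mkdir -p pics; cat > h.py <<'E'
import numpy as np, cv2
from station import ctrl, vision
from scipy.spatial.transform import Rotation as Ro
def cam(n):
    d=vision.get_image(n); im=d['image']; f=im.shape[0]/2/np.tan(np.radians(d['vertical_fov'])/2)
    return im,dict(f=f,cx=d['cx'],cy=d['cy'],R=np.array(d['R']),t=np.array(d['t']))
def ray(c,u,v):
    d=c['R'].T@np.array([(u-c['cx'])/c['f'],(v-c['cy'])/c['f'],1.]); return -c['R'].T@c['t'],d
def onz(c,u,v,z):
    o,d=ray(c,u,v); return o+d*(z-o[2])/d[2]
def proj(c,X):
    p=c['R']@np.array(X)+c['t']; return p[:2]/p[2]*c['f']+[c['cx'],c['cy']]
def big(im,s=1.5): return cv2.resize(im,None,fx=s,fy=s,interpolation=cv2.INTER_CUBIC)
E
python3 - <<'E'
from h import *
for n in('scene','top'):
    im,c=cam(n); cv2.imwrite(f'pics/{n}0.png',big(im)); print(n,c['f'],c['cx'],c['cy'],-c['R'].T@c['t'],c['R'].round(3).tolist())
o=ctrl.get_obs(); print(o, ctrl.finger_overhang, Ro.from_rotvec(o['tool_rot']).as_matrix().round(3))
E
```

```text
scene 435.0693436129261 254.02644231608795 181.18985413436883 [ 0.98355874 -0.53547188  1.21179847] [[0.77, 0.638, 0.004], [0.54, -0.647, -0.538], [-0.341, 0.416, -0.843]]
top 480.74533931224886 259.8567107887817 191.52023285118773 [ 0.40667947 -0.01936511  1.48605141] [[0.002, -1.0, -0.005], [-0.995, -0.001, -0.096], [0.096, 0.006, -0.995]]
{'t': 0.1, 'q': array([-1.31803691e+00,  5.33092042e-02,  1.61414426e+00,  1.13503992e-05,
        1.47597639e+00, -1.19012712e-01]), 'dq': array([ 9.32183163e-04, -7.88608871e-04, -1.40692248e-03,  5.54221029e-05,
       -5.39180806e-04,  4.37993037e-04]), 'effort': array([ 1.01987484e-03, -3.94905424e+01, -3.71362317e+01, -9.87721137e-05,
        3.90676447e-03, -2.05014459e-06]), 'tool_pos': array([ 0.22693158, -0.58189653,  0.30278186]), 'tool_rot': array([-3.08567010e+00, -5.80280395e-01,  1.75034106e-04]), 'contact_force': array([-0.68837209, -0.20935521,  0.08761778]), 'wrist_torque': array([ 0.03802188, -0.00604758, -0.0099931 ]), 'grip_force': 0.0, 'opening': 0.08592015320309376} 0.0726 [[ 0.932  0.363 -0.   ]
 [ 0.363 -0.932  0.002]
 [ 0.    -0.002 -1.   ]]
```

View pics/scene0.png

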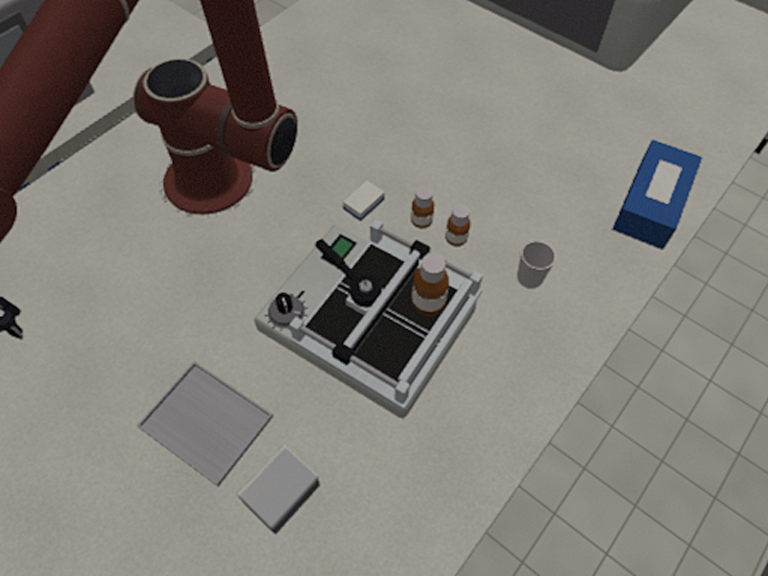

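View pics/top0.png

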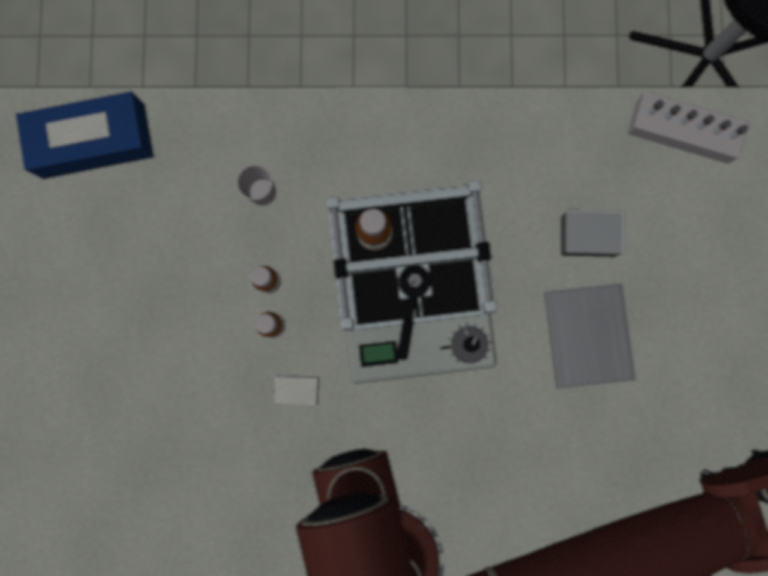

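Top view (1.5x): two amber bottles at (264,278) and (268,324), the big bottle at (373,222), tray at (590,335), knob at (469,343) and lever hub at (414,282). I'll crop in for precision.

```bash
python3 - <<'E'
from h import *
im,c=cam('top'); cv2.imwrite('pics/topc.png',big(im[118:260,160:340],4.2))
P=[(334,203),(475,188),(347,323),(490,307)]
L=np.array([(156,135),(156,-135),(-74,135),(-74,-135)])/1000
W=np.array([onz(c,u/1.5,v/1.5,.149)[:2] for u,v in P])
def fit(L,W):
    l=L-L.mean(0);w=W-W.mean(0);H=l.T@w;a=np.arctan2(H[0,1]-H[1,0],H[0,0]+H[1,1])
    R=np.array([[np.cos(a),-np.sin(a)],[np.sin(a),np.cos(a)]]);t=W.mean(0)-R@L.mean(0);return a,t,W-(L@R.T+t)
print(fit(L,W))
for n in('top','scene'):
    im2,c2=(im,c) if n=='top' else cam(n)
    hsv=cv2.cvtColor(im2,cv2.COLOR_BGR2HSV)
    m=cv2.inRange(hsv,(5,120,40),(20,255,255))
    k,lab,st,ce=cv2.connectedComponentsWithStats(m)
    for i in range(1,k):
        if st[i,4]>25: print(n,st[i],ce[i].round(1))
E
```

```text
(np.float64(0.11246602329622557), array([ 0.55615782, -0.0569795 ]), array([[-0.00085059, -0.00113061],
       [-0.00218347,  0.00129986],
       [ 0.00159086, -0.00156269],
       [ 0.0014432 ,  0.00139344]]))
top [237 145  24  18 143] [248.3 155.7]
top [174 181  10  12  31] [180.5 188.1]
top [180 210   7  14  26] [184.2 217.6]
scene [64  6 13 23 55] [69.5 16.1]
scene [34 41 10 10 28] [38.9 45.4]
scene [27 52 22 19 74] [40.4 58.9]
scene [31 66 10 11 34] [36.  70.5]
scene [128  76  10  14  37] [133.   81.8]
scene [15 89 13 12 36] [21.4 94.6]
scene [152  90   9  13  31] [155.8  95.3]
scene [144 101   8  14  29] [147.1 107.8]
scene [  1 108  14  10  34] [  8.9 112.6]
scene [137 114   9  18  37] [141.5 121.4]
scene [  0 116   8   9  28] [  3.1 120.2]
scene [275 133  14  11  84] [281.2 139.5]
scene [  0 139   9  18  43] [  3.6 146.5]
scene [298 145  15  12  85] [304.8 151.8]
scene [275 179  24  20 256] [286.4 190.7]
scene [275 202  22   9  45] [284.1 207.2]
```

View pics/topc.png

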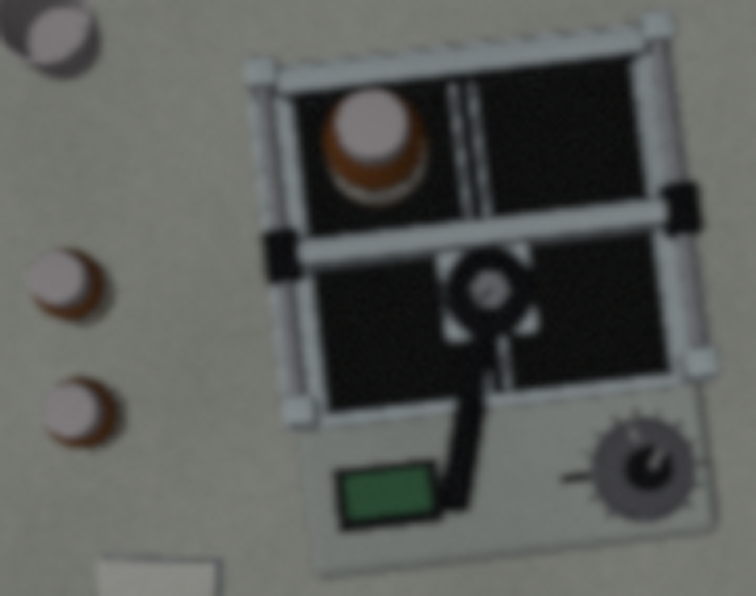

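```bash
cat >> h.py <<'E'
def fit(L,W):
    l=L-L.mean(0);w=W-W.mean(0);H=l.T@w;a=np.arctan2(H[0,1]-H[1,0],H[0,0]+H[1,1])
    R=np.array([[np.cos(a),-np.sin(a)],[np.sin(a),np.cos(a)]]);t=W.mean(0)-R@L.mean(0);return a,t,W-(L@R.T+t)
E
python3 - <<'E'
from h import *
im,c=cam('top')
q=lambda u,v,z,s=4.2,o=(160,118): onz(c,(u+.5)/s-.5+o[0],(v+.5)/s-.5+o[1],z)[:2]
L=np.array([(156,135),(156,-135),(-74,135),(-74,-135)])/1000
W=np.array([q(*p,.149) for p in [(260,70),(655,27),(298,412),(700,361)]])
a,t,r=fit(L,W);print('shaker',a,t,r.round(4).tolist())
R=np.array([[np.cos(a),-np.sin(a)],[np.sin(a),np.cos(a)]])
def sh(n,w): print(n,w.round(4),'shk',((w-t)@R).round(4))
sh('b1',q(58,277,.1));sh('b2',q(72,410,.1));sh('big',q(372,123,.235));sh('knob',q(651,466,.119))
sh('knobtip',q(660,450,.119));sh('hub',q(490,290,.153));sh('leverend',q(455,500,.146));sh('ringmark',q(635,435,.08));sh('longmark',q(576,478,.066))
for p in [(545,292),(622,285),(634,379),(557,387)]: sh('tray',q(*p,.012,1.5,(0,0)))
ims,cs=cam('scene'); 
for n,p in dict(b1=(304.8,151.8),b2=(281.2,139.5),big=(286.4,190.7)).items(): sh(n+' scene',onz(cs,*p,.035 if n!='big' else .15)[:2])
for n,p in dict(b1c=(459,214),b2c=(424,191),bigc=(433,262),knob=(284,298),hub=(366,286)).items():
  sh(n+' scene',onz(cs,*((np.array(p)+.5)/1.5-.5),dict(b1c=.1,b2c=.1,bigc=.235,knob=.119,hub=.153)[n])[:2])
crop=np.vstack([big(ims[120:270,160:330],4)]); cv2.imwrite('pics/scenec.png',crop)
E
```

```text
shaker 0.1198922566250316 [ 0.55836892 -0.05491628] [[0.0011, -0.001], [-0.0016, 0.001], [-0.0008, -0.0009], [0.0012, 0.0008]]
b1 [0.5633 0.2394] shk [0.0401 0.2916]
b2 [0.4714 0.228 ] shk [-0.0525  0.2913]
big [0.6456 0.0186] shk [0.0954 0.0626]
knob [ 0.4334 -0.1672] shk [-0.1375 -0.0965]
knobtip [ 0.4441 -0.1733] shk [-0.1276 -0.1039]
hub [ 0.549  -0.0577] shk [-0.0096 -0.0017]
leverend [ 0.4102 -0.0346] shk [-0.1447  0.0379]
ringmark [ 0.4556 -0.1605] shk [-0.1147 -0.0925]
longmark [ 0.4259 -0.1203] shk [-0.1393 -0.0491]
tray [ 0.5402 -0.3289] shk [-0.0508 -0.2698]
tray [ 0.5549 -0.4869] shk [-0.0552 -0.4284]
tray [ 0.3636 -0.5056] shk [-0.2473 -0.4241]
tray [ 0.3472 -0.3495] shk [-0.2449 -0.2672]
b1 scene [0.5632 0.2453] shk [0.0407 0.2975]
b2 scene [0.4704 0.2359] shk [-0.0526  0.2992]
big scene [0.6452 0.0237] shk [0.0956 0.0677]
b1c scene [0.567  0.2344] shk [0.0432 0.2862]
b2c scene [0.4705 0.2367] shk [-0.0523  0.3   ]
bigc scene [0.6456 0.0231] shk [0.096  0.0671]
knob scene [ 0.4344 -0.162 ] shk [-0.1359 -0.0915]
hub scene [ 0.5526 -0.055 ] shk [-0.0058  0.0006]
```

View pics/scenec.png

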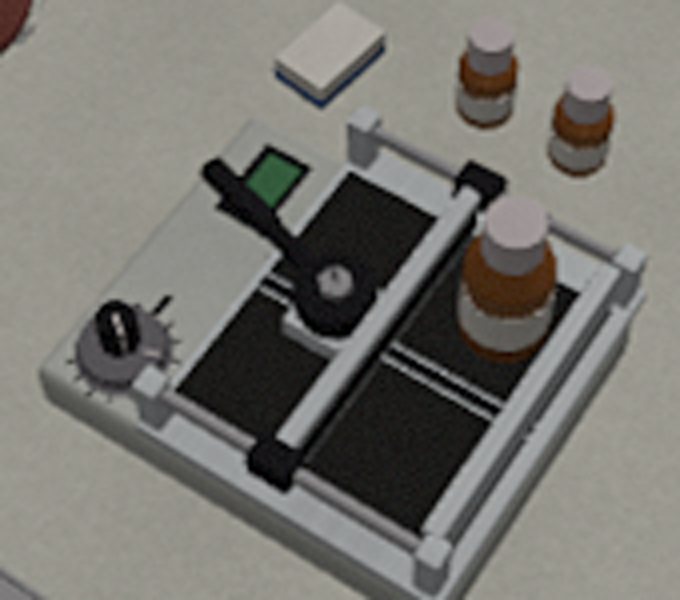

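Scene crop: both small bottles stand upright at (487,75) and (580,125). The big bottle is at (508,280), the lever leans toward +y, and the knob pointer is at (118,330). First the tool turns and lifts, then it travels over the big bottle.

```bash
cat >> h.py <<'E'
A=0.117; T0=np.array([.5575,-.0555])
ex=np.array([np.cos(A),np.sin(A)]); ey=np.array([-np.sin(A),np.cos(A)])
def S(x,y): return T0+ex*x+ey*y
def plan(x,y,z,phi):
    """turn first (tool z), then the shift in tool axes"""
    o=ctrl.get_obs(); M=Ro.from_rotvec(o['tool_rot']).as_matrix(); p0=np.arctan2(M[1,0],M[0,0])
    d=np.array([x,y,z])-o['tool_pos']; dt=-(phi-p0)
    X=np.array([np.cos(phi),np.sin(phi),0]);Y=np.array([np.sin(phi),-np.cos(phi),0])
    print('phi',p0.round(3),'turn',round(dt,3),'shift',np.round([d@X,d@Y,-d[2]],4),'q',o['q'].round(2),'t',round(o['t'],1),'tilt',M[:,2].round(3))
E
```

Request:
drive_tool:
  rows:
    - [[0, 0, -0.006], -0.147]
    - [[0, 0, -0.006], -0.147]
    - [[0, 0, -0.006], -0.147]
    - [[0, 0, -0.006], -0.147]
    - [[0, 0, -0.006], -0.147]
    - [[0, 0, -0.006], -0.147]
    - [[0, 0, -0.006], -0.147]
    - [[0, 0, -0.006], -0.147]
    - [[0, 0, -0.006], -0.143]
  jaw: 0

```text
t: 1.2
tool_pos: [0.227, -0.5822, 0.358]
tool_rot: [-2.077, -2.357, -0.0]
contact_force: [0.5, -0.1, 0.4]
opening: 0.0852
grip_force: 0.0
```

Request:
drive_tool:
  rows:
    - [[0.034, 0.03, 0], 0]
    - [[0.034, 0.03, 0], 0]
    - [[0.034, 0.03, 0], 0]
    - [[0.034, 0.03, 0], 0]
    - [[0.034, 0.03, 0], 0]
    - [[0.034, 0.03, 0], 0]
    - [[0.034, 0.03, 0], 0]
    - [[0.034, 0.03, 0], 0]

```text
t: 2.0
tool_pos: [0.4334, -0.2818, 0.358]
tool_rot: [2.084, 2.35, 0.0]
contact_force: [0.3, 0.3, -0.6]
opening: 0.0857
grip_force: 0.0
```

Request:
drive_tool:
  rows:
    - [[0.034, 0.03, 0], 0]
    - [[0.034, 0.03, 0], 0]
    - [[0.034, 0.03, 0], 0]
    - [[0.034, 0.03, 0], 0]
    - [[0.034, 0.03, 0], 0]
    - [[0.034, 0.03, 0], 0]
    - [[0.034, 0.03, 0], 0]
    - [[0, 0, 0], 0]

```text
t: 2.8
tool_pos: [0.6144, -0.0179, 0.3573]
tool_rot: [-2.077, -2.356, -0.002]
contact_force: [0.1, -0.4, 0.0]
opening: 0.0851
grip_force: 0.0
```

```bash
python3 - <<'E'
from h import *
plan(.6455,.021,.263,A+np.pi/2)
for n in('scene','top'):
    im,c=cam(n); cv2.imwrite(f'pics/{n}1.png',big(im))
E
```

```text
phi 1.696 turn 0.009 shift [0.0351 0.0354 0.0943] q [-0.15  0.    1.58  0.    1.56 -0.28] t 2.8 tilt [-0.     0.002 -1.   ]
```

View pics/scene1.png

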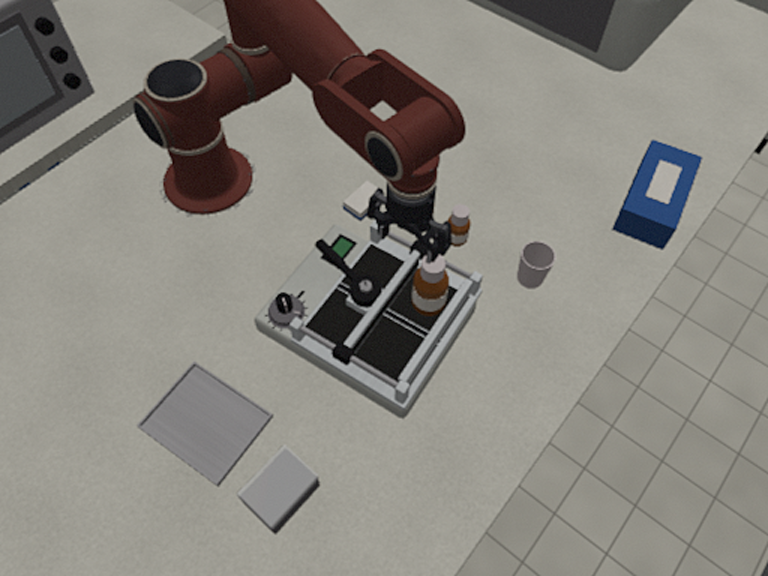

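The gripper hovers just in front of the big bottle at (432,265). No further bottles have come into view. Next it moves over and grips the cap.

Request:
drive_tool:
  rows:
    - [[0.018, 0.018, 0], 0.009]
    - [[0.017, 0.017, 0], 0]
    - [[0, 0, 0.03], 0]
    - [[0, 0, 0.03], 0]
    - [[0, 0, 0.02], 0]
    - [[0, 0, 0.014], 0]
    - [[0, 0, 0], 0]

```text
t: 3.6
tool_pos: [0.6422, 0.0158, 0.2613]
tool_rot: [-2.094, -2.337, 0.004]
contact_force: [0.4, 0.1, -0.6]
opening: 0.0852
grip_force: 0.0
```

Request:
drive_tool:
  rows:
    - [[0, 0, 0], 0]
    - [[0, 0, 0], 0]
    - [[0, 0, 0], 0]
    - [[0, 0, 0], 0]
    - [[0, 0, 0], 0]
    - [[0, 0, 0], 0]
    - [[0, 0, 0], 0]
    - [[0, 0, 0], 0]
  jaw: 1
  grip_force: 50

```text
t: 4.4
tool_pos: [0.6444, 0.0167, 0.2661]
tool_rot: [2.093, 2.339, 0.003]
contact_force: [1.2, 0.3, 6.1]
opening: 0.0431
grip_force: 50.5
```

```bash
python3 - <<'E'
from h import *
plan(.4515,-.418,.36,A+np.pi/2)
im,c=cam('scene'); cv2.imwrite('pics/scene2.png',big(im[100:250,200:380],4))
E
```

```text
phi 1.682 turn -0.006 shift [-0.4092 -0.2424 -0.0939] q [-0.09  0.12  1.6  -0.    1.41 -0.2 ] t 4.4 tilt [ 0.004 -0.    -1.   ]
```

View pics/scene2.png

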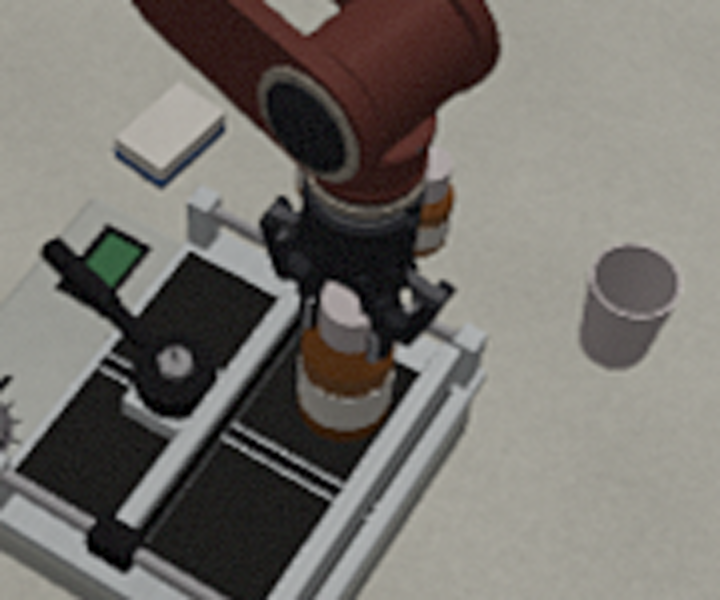

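The jaws hold the cap at (345,310), opening 43 mm. Now lift and carry to the tray.

Request:
drive_tool:
  rows:
    - [[0, 0, -0.01], 0]
    - [[0, 0, -0.03], 0]
    - [[0, 0, -0.03], 0]
    - [[0, 0, -0.03], 0]
    - [[-0.02, -0.012, 0], 0]
    - [[-0.038, -0.023, 0], 0]
    - [[-0.038, -0.023, 0], 0]
    - [[-0.038, -0.023, 0], 0]
    - [[-0.038, -0.023, 0], 0]
    - [[-0.038, -0.023, 0], 0]

```text
t: 5.45
tool_pos: [0.539, -0.207, 0.3626]
tool_rot: [-2.092, -2.339, 0.001]
contact_force: [1.4, 0.1, -3.0]
opening: 0.043
grip_force: 51.8
```

Request:
drive_tool:
  rows:
    - [[-0.038, -0.023, 0], 0]
    - [[-0.038, -0.023, 0], 0]
    - [[-0.038, -0.023, 0], 0]
    - [[-0.038, -0.023, 0], 0]
    - [[-0.038, -0.022, 0], 0]
    - [[-0.009, 0, 0], 0]
    - [[0, 0, 0], 0]
    - [[0, 0, 0], 0]

```text
t: 6.25
tool_pos: [0.4495, -0.4155, 0.3629]
tool_rot: [-2.093, -2.34, -0.002]
contact_force: [0.6, -0.4, -3.2]
opening: 0.0431
grip_force: 52.0
```

```bash
python3 - <<'E'
from h import *
plan(.4515,-.418,.178,A+np.pi/2); print(ctrl.get_obs()['opening'],ctrl.get_obs()['contact_force'])
im,c=cam('scene'); cv2.imwrite('pics/scene3.png',big(im))
im,c=cam('top'); cv2.imwrite('pics/top3.png',big(im))
E
```

```text
phi 1.682 turn -0.005 shift [-0.0027  0.0017  0.1849] q [-0.87 -0.    1.57  0.    1.58 -0.98] t 6.2 tilt [-0.001  0.002 -1.   ]
0.04308100862341839 [ 0.62725303 -0.40970915 -3.17961641]
```

View pics/scene3.png

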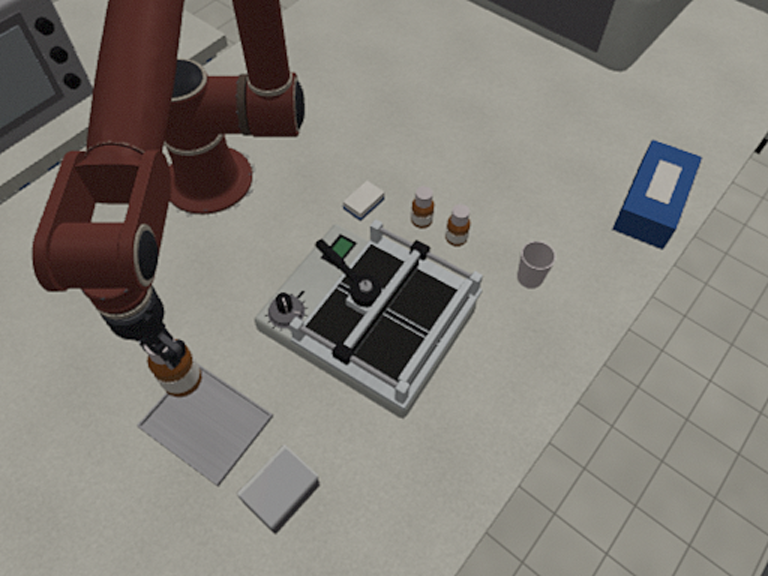

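The bottle hangs upright at (178,370) above the tray, which is centred near (205,422). Lower it.

Request:
drive_tool:
  rows:
    - [[0, 0, 0.02], 0]
    - [[0, 0, 0.035], 0]
    - [[0, 0, 0.035], 0]
    - [[0, 0, 0.035], 0]
    - [[0, 0, 0.03], 0]
    - [[0, 0, 0.015], 0]
    - [[0, 0, 0.008], 0]
    - [[0, 0, 0], 0]
    - [[0, 0, 0], 0]

```text
t: 7.25
tool_pos: [0.4501, -0.417, 0.1879]
tool_rot: [2.092, 2.339, -0.001]
contact_force: [-0.2, -0.1, -3.0]
opening: 0.043
grip_force: 52.0
```

Request:
drive_tool:
  rows:
    - [[0, 0, 0.003], 0]
    - [[0, 0, 0.002], 0]
    - [[0, 0, 0], 0]

```text
t: 7.55
tool_pos: [0.4493, -0.4166, 0.1812]
tool_rot: [2.095, 2.341, -0.0]
contact_force: [0.3, -0.2, -3.3]
opening: 0.0429
grip_force: 52.0
```

Request:
drive_tool:
  rows:
    - [[0, 0, 0.002], 0]
    - [[0, 0, 0.002], 0]
    - [[0, 0, 0.001], 0]
    - [[0, 0, 0], 0]

```text
t: 7.95
tool_pos: [0.4491, -0.4163, 0.1755]
tool_rot: [-2.094, -2.341, -0.0]
contact_force: [-0.7, 0.8, -3.7]
opening: 0.043
grip_force: 52.0
```

Request:
drive_tool:
  rows:
    - [[0, 0, 0.001], 0]
    - [[0, 0, 0.001], 0]
    - [[0, 0, 0], 0]

```text
t: 8.25
tool_pos: [0.4495, -0.4168, 0.175]
tool_rot: [2.094, 2.341, -0.001]
contact_force: [-1.1, 0.6, 1.6]
opening: 0.0428
grip_force: 52.6
```

Request:
drive_tool:
  rows:
    - [[0, 0, 0], 0]
    - [[0, 0, 0], 0]
    - [[0, 0, 0], 0]
    - [[0, 0, 0], 0]
    - [[0, 0, 0], 0]
    - [[0, 0, -0.02], 0]
    - [[0, 0, -0.035], 0]
    - [[0, 0, -0.035], 0]
    - [[0, 0, -0.035], 0]
    - [[0, 0, -0.035], 0]
  jaw: 0

```text
t: 9.25
tool_pos: [0.4492, -0.4163, 0.3353]
tool_rot: [2.095, 2.341, 0.0]
contact_force: [-0.1, -0.7, 0.3]
opening: 0.0853
grip_force: 0.0
```

Request:
drive_tool:
  rows:
    - [[0.02, 0.006, 0], 0]
    - [[0.039, 0.0116, 0], 0]
    - [[0.039, 0.0116, 0], 0]
    - [[0.039, 0.0116, 0], 0]
    - [[0.039, 0.0116, 0], 0]
    - [[0.039, 0.0116, 0], 0]
    - [[0.039, 0.0116, 0], 0]
    - [[0.039, 0.0116, 0], 0]
    - [[0.039, 0.0116, 0], 0]

```text
t: 10.15
tool_pos: [0.5103, -0.0734, 0.3331]
tool_rot: [-2.094, -2.341, 0.0]
contact_force: [0.1, 1.2, 0.2]
opening: 0.0851
grip_force: 0.0
```

Request:
drive_tool:
  rows:
    - [[0.039, 0.0116, 0], 0]
    - [[0.039, 0.0116, 0], 0]
    - [[0.039, 0.0116, 0], 0]
    - [[0.039, 0.0116, 0], 0]
    - [[0, 0, 0], 0]
    - [[0, 0, 0], 0]

```text
t: 10.75
tool_pos: [0.539, 0.0856, 0.333]
tool_rot: [-2.092, -2.343, 0.002]
contact_force: [-0.4, 0.5, -0.1]
opening: 0.0852
grip_force: 0.0
```

```bash
cat > bt.py <<'E'
from h import *
def bottles(save=None,box=None,s=4):
    ims,cs=cam('scene'); hsv=cv2.cvtColor(ims,cv2.COLOR_BGR2HSV)
    m=cv2.inRange(hsv,(5,120,40),(20,255,255)); k,lab,st,ce=cv2.connectedComponentsWithStats(m)
    for i in range(1,k):
        if st[i,4]>50:
            print('scene',st[i].tolist(),ce[i].round(1),[onz(cs,*ce[i],z)[:2].round(4).tolist() for z in (.035,.13,.15)])
    if save:
        x0,x1,y0,y1=box; cv2.imwrite(save,big(ims[y0:y1,x0:x1],s))
if __name__=='__main__':
    bottles('pics/scene4.png',(90,320,110,330),2.7); plan(.564,.240,.135,A+np.pi/2)
E
python3 bt.py
```

```text
scene [141, 0, 29, 24, 151] [153.7  11.5] [[-0.3705, 0.4334], [-0.2612, 0.3552], [-0.2382, 0.3387]]
scene [250, 16, 15, 16, 67] [257.9  23.6] [[0.0204, 0.6577], [0.0982, 0.5614], [0.1145, 0.5411]]
scene [199, 23, 29, 21, 109] [213.8  33.5] [[-0.0779, 0.4931], [0.0078, 0.41], [0.0258, 0.3926]]
scene [239, 45, 11, 19, 63] [243.9  54.3] [[0.0969, 0.4776], [0.1685, 0.3959], [0.1836, 0.3786]]
scene [275, 133, 14, 11, 64] [279.5 139.9] [[0.4668, 0.2308], [0.5086, 0.169], [0.5173, 0.1559]]
scene [298, 145, 15, 12, 84] [304.8 151.8] [[0.5631, 0.2453], [0.5971, 0.1823], [0.6042, 0.169]]
scene [119, 258, 25, 25, 257] [133.5 273. ] [[0.4419, -0.4088], [0.4856, -0.419], [0.4949, -0.4212]]
phi 1.682 turn -0.005 shift [0.1513 0.0428 0.1981] q [ 0.02 -0.15  1.76 -0.    1.53 -0.09] t 10.8 tilt [-0.001 -0.    -1.   ]
```

View pics/scene4.png

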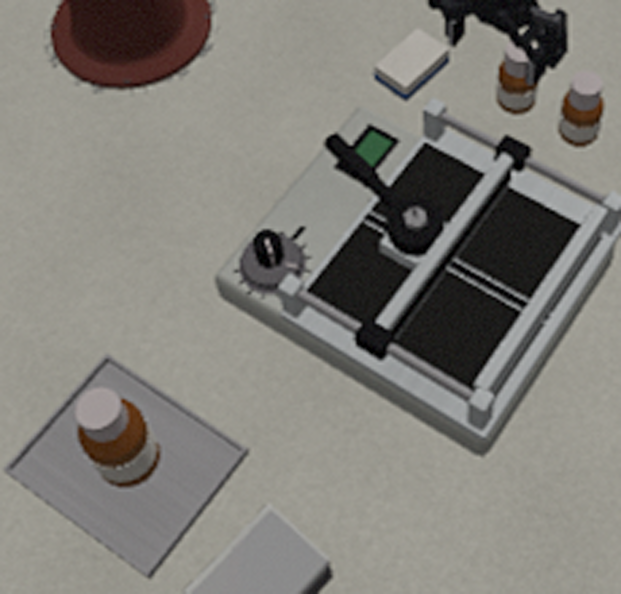

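The big bottle stands inside the tray at (118,450), and both small bottles are unmoved. Next is bottle 1.

Request:
drive_tool:
  rows:
    - [[0.03, 0.008, 0], -0.005]
    - [[0.04, 0.012, 0], 0]
    - [[0.04, 0.012, 0], 0]
    - [[0.03, 0.008, 0.02], 0]
    - [[0.011, 0.003, 0.04], 0]
    - [[0, 0, 0.04], 0]
    - [[0, 0, 0.04], 0]
    - [[0, 0, 0.03], 0]
    - [[0, 0, 0.02], 0]
    - [[0, 0, 0.008], 0]

```text
t: 11.8
tool_pos: [0.5635, 0.2376, 0.1326]
tool_rot: [-2.09, -2.342, 0.007]
contact_force: [-0.5, -0.5, 0.1]
opening: 0.0849
grip_force: 0.0
```

Request:
drive_tool:
  rows:
    - [[0, 0, 0], 0]
    - [[0, 0, 0], 0]

```text
t: 12.0
tool_pos: [0.5659, 0.2391, 0.1373]
tool_rot: [2.089, 2.345, 0.003]
contact_force: [0.5, -0.1, 0.8]
opening: 0.0853
grip_force: 0.0
```

Request:
drive_tool:
  rows:
    - [[0, 0, 0], 0]
    - [[0, 0, 0], 0]
    - [[0, 0, 0], 0]
    - [[0, 0, 0], 0]
    - [[0, 0, 0], 0]
    - [[0, 0, 0], 0]
    - [[0, 0, 0], 0]
    - [[0, 0, 0], 0]
  jaw: 1
  grip_force: 50

```text
t: 12.8
tool_pos: [0.5652, 0.2398, 0.1369]
tool_rot: [2.089, 2.346, 0.001]
contact_force: [-2.1, 0.6, 4.9]
opening: 0.0371
grip_force: 50.1
```

```bash
python3 - <<'E'
from bt import *
p=S(.110,.045); print(p); plan(*p,.31,A+np.pi/2)
bottles()
im,c=cam('top'); cv2.imwrite('pics/top5.png',big(im[110:270,150:340],4))
E
```

```text
[0.66149497 0.00203301]
phi 1.687 turn -0.001 shift [-0.2474  0.0678 -0.1731] q [0.28 0.18 1.77 0.   1.19 0.16] t 12.8 tilt [ 0.001  0.    -1.   ]
scene [275, 133, 14, 11, 84] [281.2 139.5] [[0.4703, 0.2359], [0.5118, 0.1736], [0.5205, 0.1605]]
scene [299, 147, 14, 10, 72] [304.1 152.5] [[0.5631, 0.2415], [0.5971, 0.1787], [0.6042, 0.1655]]
scene [119, 258, 25, 25, 256] [133.5 273. ] [[0.442, -0.4087], [0.4857, -0.419], [0.4949, -0.4211]]
```

View pics/top5.png

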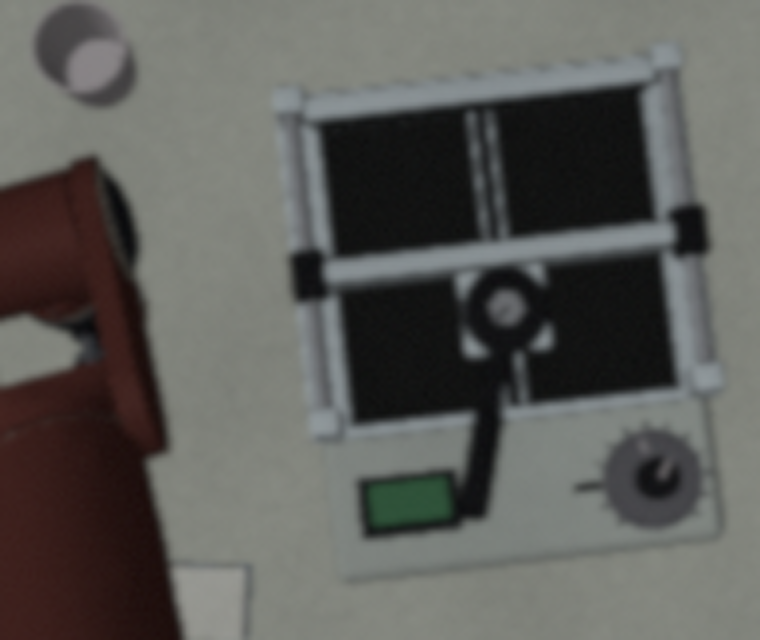

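The platform is empty, and the arm is at the left holding bottle 1 by its cap. Lift and carry.

Request:
drive_tool:
  rows:
    - [[0, 0, -0.015], 0]
    - [[0, 0, -0.03], 0]
    - [[0, 0, -0.04], 0]
    - [[0, 0, -0.04], 0]
    - [[0, 0, -0.04], 0]
    - [[0, 0, -0.01], 0]
    - [[-0.03, 0.008, 0], 0]
    - [[-0.036, 0.01, 0], 0]
    - [[-0.036, 0.01, 0], 0]
    - [[-0.036, 0.01, 0], 0]

```text
t: 13.9
tool_pos: [0.6183, 0.1057, 0.3089]
tool_rot: [-2.087, -2.345, 0.003]
contact_force: [0.8, 0.1, -2.5]
opening: 0.0371
grip_force: 50.6
```

Request:
drive_tool:
  rows:
    - [[-0.036, 0.01, 0], 0]
    - [[-0.036, 0.01, 0], 0]
    - [[-0.027, 0.008, 0], 0]
    - [[-0.01, 0.002, 0], 0]
    - [[0, 0, 0], 0]
    - [[0, 0, 0], 0]

```text
t: 14.5
tool_pos: [0.6605, 0.0029, 0.3098]
tool_rot: [-2.087, -2.345, 0.001]
contact_force: [-0.3, 0.4, -2.1]
opening: 0.0365
grip_force: 50.6
```

```bash
python3 - <<'E'
from bt import *
p=S(.110,.045); plan(*p,.232,A+np.pi/2)
E
```

```text
phi 1.687 turn -0.001 shift [-0.001   0.0009  0.0778] q [-0.11  0.13  1.52  0.    1.49 -0.22] t 14.5 tilt [-0.002  0.001 -1.   ]
```

Request:
drive_tool:
  rows:
    - [[0, 0, 0.02], 0]
    - [[0, 0, 0.025], 0]
    - [[0, 0, 0.015], 0]
    - [[0, 0, 0.008], 0]
    - [[0, 0, 0.004], 0]
    - [[0, 0, 0], 0]
    - [[0, 0, 0], 0]

```text
t: 15.2
tool_pos: [0.6616, 0.0022, 0.2402]
tool_rot: [2.088, 2.345, 0.002]
contact_force: [0.5, -0.2, -2.4]
opening: 0.0369
grip_force: 50.6
```

Request:
drive_tool:
  rows:
    - [[0, 0, 0.002], 0]
    - [[0, 0, 0.001], 0]
    - [[0, 0, 0], 0]

```text
t: 15.5
tool_pos: [0.6611, 0.002, 0.2361]
tool_rot: [2.089, 2.346, 0.0]
contact_force: [-0.8, -0.3, -2.5]
opening: 0.0367
grip_force: 50.6
```

Request:
drive_tool:
  rows:
    - [[0, 0, 0.002], 0]
    - [[0, 0, 0.001], 0]
    - [[0, 0, 0], 0]

```text
t: 15.8
tool_pos: [0.6609, 0.0021, 0.2325]
tool_rot: [-2.089, -2.346, 0.001]
contact_force: [0.6, 0.7, -2.2]
opening: 0.0369
grip_force: 50.6
```

Request:
drive_tool:
  rows:
    - [[0, 0, 0.001], 0]
    - [[0, 0, 0.001], 0]
    - [[0, 0, 0], 0]

```text
t: 16.1
tool_pos: [0.6612, 0.002, 0.232]
tool_rot: [2.089, 2.346, 0.0]
contact_force: [-2.9, -0.9, 4.2]
opening: 0.0371
grip_force: 51.0
```

Request:
drive_tool:
  rows:
    - [[0, 0, 0], 0]
    - [[0, 0, 0], 0]
    - [[0, 0, 0], 0]
    - [[0, 0, 0], 0]
    - [[0, 0, 0], 0]
    - [[0, 0, -0.02], 0]
    - [[0, 0, -0.04], 0]
    - [[0, 0, -0.04], 0]
  jaw: 0

```text
t: 16.9
tool_pos: [0.6605, 0.0022, 0.3306]
tool_rot: [-2.087, -2.345, 0.002]
contact_force: [0.6, -1.2, 0.3]
opening: 0.0855
grip_force: 0.0
```

Request:
drive_tool:
  rows:
    - [[0.018, -0.012, 0], 0]
    - [[0.036, -0.023, 0], 0]
    - [[0.036, -0.023, 0], 0]
    - [[0.036, -0.023, 0], 0]
    - [[0.036, -0.023, 0], 0]
    - [[0.02, -0.013, 0], 0]
    - [[0, 0, 0], 0]
    - [[0, 0, 0], 0]

```text
t: 17.7
tool_pos: [0.5238, 0.1694, 0.3311]
tool_rot: [2.087, 2.347, 0.0]
contact_force: [0.3, -0.6, 0.2]
opening: 0.0851
grip_force: 0.0
```

```bash
python3 - <<'E'
from bt import *
plan(.4715,.233,.135,A+np.pi/2)
bottles()
im,c=cam('top'); cv2.imwrite('pics/top6.png',big(im[110:270,150:340],4))
E
```

```text
phi 1.688 turn -0.0 shift [ 0.0692 -0.0445  0.1961] q [ 0.18 -0.14  1.76 -0.    1.53  0.06] t 17.7 tilt [ 0.001 -0.    -1.   ]
scene [231, 19, 16, 17, 76] [239.   27.1] [[-0.0253, 0.5901], [0.0561, 0.4992], [0.0733, 0.4801]]
scene [246, 26, 24, 23, 134] [257.   37.9] [[0.0751, 0.5858], [0.1484, 0.4953], [0.1639, 0.4763]]
scene [275, 133, 14, 11, 84] [281.2 139.5] [[0.4703, 0.2359], [0.5118, 0.1736], [0.5205, 0.1605]]
scene [278, 192, 19, 16, 128] [286.7 201. ] [[0.6321, 0.0551], [0.6605, 0.0075], [0.6665, -0.0026]]
scene [119, 258, 25, 25, 256] [133.5 273. ] [[0.442, -0.4087], [0.4857, -0.419], [0.4949, -0.4211]]
```

View pics/top6.png

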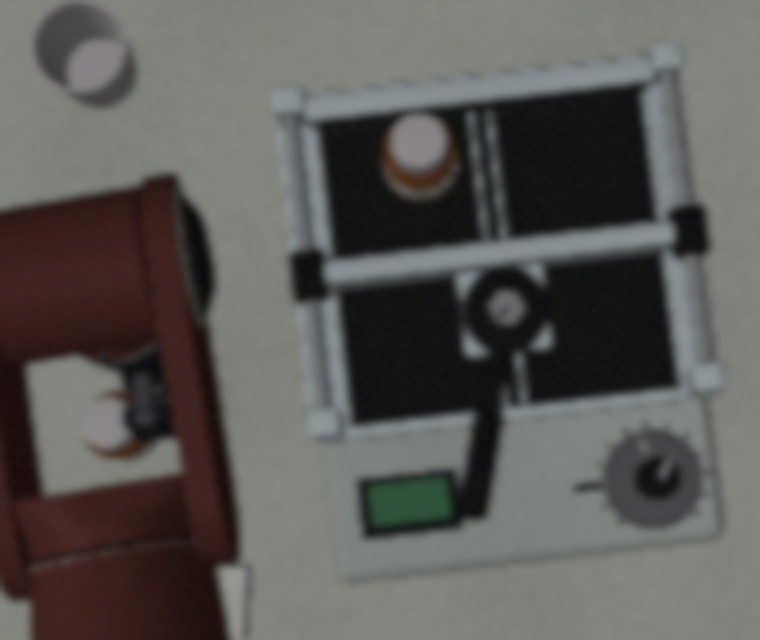

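Bottle 1 stands at (420,155), close to the back beam. Bottle 2 is unmoved at (110,425).

Request:
drive_tool:
  rows:
    - [[0.023, -0.015, 0], 0]
    - [[0.028, -0.018, 0], 0]
    - [[0.018, -0.012, 0.01], 0]
    - [[0, 0, 0.035], 0]
    - [[0, 0, 0.04], 0]
    - [[0, 0, 0.04], 0]
    - [[0, 0, 0.035], 0]
    - [[0, 0, 0.02], 0]
    - [[0, 0, 0.013], 0]
    - [[0, 0, 0], 0]

```text
t: 18.8
tool_pos: [0.4706, 0.2317, 0.1359]
tool_rot: [-2.089, -2.344, 0.005]
contact_force: [-0.8, -0.2, 0.1]
opening: 0.0855
grip_force: 0.0
```

Request:
drive_tool:
  rows:
    - [[0, 0, 0], 0]

```text
t: 18.9
tool_pos: [0.4721, 0.2325, 0.1388]
tool_rot: [2.089, 2.345, 0.002]
contact_force: [-0.3, -1.0, 0.3]
opening: 0.0854
grip_force: 0.0
```

Request:
drive_tool:
  rows:
    - [[0, 0, 0], 0]
    - [[0, 0, 0], 0]
    - [[0, 0, 0], 0]
    - [[0, 0, 0], 0]
    - [[0, 0, 0], 0]
    - [[0, 0, 0], 0]
    - [[0, 0, 0], 0]
    - [[0, 0, 0], 0]
  jaw: 1
  grip_force: 50

```text
t: 19.7
tool_pos: [0.4718, 0.233, 0.1391]
tool_rot: [2.088, 2.346, 0.003]
contact_force: [-0.1, -0.3, 6.2]
opening: 0.0367
grip_force: 50.6
```

```bash
python3 - <<'E'
from bt import *
p=S(.110,-.045); print(p); plan(*p,.335,A+np.pi/2)
bottles()
E
```

```text
[ 0.67200096 -0.08735169]
phi 1.687 turn -0.001 shift [-0.3415  0.1614 -0.1959] q [ 0.32 -0.02  1.98  0.    1.18  0.2 ] t 19.7 tilt [ 0.002  0.001 -1.   ]
scene [275, 134, 14, 11, 73] [280.8 140. ] [[0.4708, 0.2332], [0.5122, 0.1711], [0.5209, 0.158]]
scene [278, 192, 19, 16, 128] [286.7 201. ] [[0.6321, 0.0551], [0.6605, 0.0075], [0.6665, -0.0026]]
scene [119, 258, 25, 25, 256] [133.5 273. ] [[0.442, -0.4087], [0.4857, -0.419], [0.4949, -0.4211]]
```

Request:
drive_tool:
  rows:
    - [[0, 0, -0.015], 0]
    - [[0, 0, -0.035], 0]
    - [[0, 0, -0.04], 0]
    - [[0, 0, -0.04], 0]
    - [[0, 0, -0.04], 0]
    - [[0, 0, -0.035], 0]
    - [[-0.02, 0.01, -0.01], 0]
    - [[-0.036, 0.017, 0], 0]
    - [[-0.036, 0.017, 0], 0]
    - [[-0.036, 0.017, 0], 0]

```text
t: 20.75
tool_pos: [0.5465, 0.1114, 0.3529]
tool_rot: [-2.088, -2.347, 0.001]
contact_force: [-0.5, 1.0, -2.8]
opening: 0.0368
grip_force: 50.5
```

Request:
drive_tool:
  rows:
    - [[-0.036, 0.017, 0], 0]
    - [[-0.036, 0.017, 0], 0]
    - [[-0.036, 0.017, 0], 0]
    - [[-0.036, 0.017, 0], 0]
    - [[-0.036, 0.017, 0], 0]
    - [[-0.022, 0.01, 0], 0]
    - [[-0.012, 0.005, 0], 0]
    - [[0, 0, 0], 0]
    - [[0, 0, 0], 0]

```text
t: 21.65
tool_pos: [0.6701, -0.0876, 0.3527]
tool_rot: [-2.087, -2.346, 0.0]
contact_force: [-0.1, -0.0, -1.0]
opening: 0.0368
grip_force: 50.6
```

```bash
python3 - <<'E'
from bt import *
p=S(.110,-.045); plan(*p,.2345,A+np.pi/2)
E
```

```text
phi 1.687 turn -0.0 shift [0.     0.0019 0.1182] q [-0.24  0.15  1.43  0.    1.56 -0.36] t 21.6 tilt [-0.001  0.001 -1.   ]
```

Request:
drive_tool:
  rows:
    - [[0, 0.002, 0.02], 0]
    - [[0, 0, 0.035], 0]
    - [[0, 0, 0.03], 0]
    - [[0, 0, 0.017], 0]
    - [[0, 0, 0.009], 0]
    - [[0, 0, 0.004], 0]
    - [[0, 0, 0], 0]
    - [[0, 0, 0], 0]

```text
t: 22.45
tool_pos: [0.6734, -0.0883, 0.2399]
tool_rot: [2.087, 2.345, 0.002]
contact_force: [0.1, 0.3, -2.2]
opening: 0.0368
grip_force: 50.6
```

Request:
drive_tool:
  rows:
    - [[0, 0, 0.001], 0]
    - [[0, 0, 0.001], 0]
    - [[0, 0, 0], 0]

```text
t: 22.75
tool_pos: [0.6727, -0.0883, 0.2362]
tool_rot: [2.089, 2.346, 0.0]
contact_force: [-0.7, 0.1, -1.7]
opening: 0.0366
grip_force: 50.6
```

Request:
drive_tool:
  rows:
    - [[0, 0, 0.001], 0]
    - [[0, 0, 0.001], 0]
    - [[0, 0, 0], 0]

```text
t: 23.05
tool_pos: [0.6726, -0.0882, 0.2341]
tool_rot: [2.089, 2.346, 0.0]
contact_force: [0.8, -0.3, -0.4]
opening: 0.0367
grip_force: 51.0
```

Request:
drive_tool:
  rows:
    - [[0, 0, 0.001], 0]
    - [[0, 0, 0], 0]

```text
t: 23.25
tool_pos: [0.6727, -0.0883, 0.2341]
tool_rot: [2.089, 2.346, 0.0]
contact_force: [-2.5, -0.9, 4.0]
opening: 0.0367
grip_force: 51.3
```

Request:
drive_tool:
  rows:
    - [[0, 0, 0], 0]
    - [[0, 0, 0], 0]
    - [[0, 0, 0], 0]
    - [[0, 0, 0], 0]
    - [[0, 0, 0], 0]
    - [[0, 0, -0.02], 0]
    - [[0, 0, -0.03], 0]
    - [[0, 0, -0.02], 0]
    - [[0, 0, 0], 0]
    - [[0, 0, 0], 0]
  jaw: 0

```text
t: 24.25
tool_pos: [0.6726, -0.0882, 0.3027]
tool_rot: [2.089, 2.346, 0.0]
contact_force: [0.8, 0.5, -0.9]
opening: 0.0853
grip_force: 0.0
```

```bash
python3 - <<'E'
from bt import *
p=S(-.02,-.07); plan(*p,.208,A+np.pi/2)
bottles()
E
```

```text
phi 1.687 turn -0.001 shift [-0.0241 -0.1305  0.0947] q [-0.24  0.18  1.48 -0.    1.48 -0.36] t 24.2 tilt [ 0. -0. -1.]
scene [170, 45, 14, 22, 65] [176.2  56.8] [[-0.0972, 0.2964], [-0.01, 0.2292], [0.0084, 0.2151]]
scene [106, 69, 18, 13, 54] [115.5  73.4] [[-0.209, 0.0832], [-0.1127, 0.0332], [-0.0925, 0.0227]]
scene [117, 117, 13, 18, 64] [122.8 124.7] [[0.0052, -0.0672], [0.0842, -0.105], [0.1008, -0.113]]
scene [261, 217, 19, 16, 123] [269.5 226.8] [[0.6467, -0.0494], [0.6739, -0.0886], [0.6796, -0.0969]]
scene [119, 258, 25, 25, 256] [133.5 273. ] [[0.442, -0.4087], [0.4857, -0.419], [0.4949, -0.4211]]
```

Request:
drive_tool:
  rows:
    - [[-0.006, -0.032, 0], 0]
    - [[-0.006, -0.036, 0], 0]
    - [[-0.006, -0.036, 0], 0]
    - [[-0.006, -0.026, 0], 0]
    - [[0, 0, 0], 0]
    - [[0, 0, 0], 0]
    - [[0, 0, 0], 0]
  jaw: 1
  grip_force: 60

```text
t: 25.0
tool_pos: [0.5466, -0.1268, 0.302]
tool_rot: [-2.088, -2.346, 0.0]
contact_force: [0.2, -1.2, 0.8]
opening: 0.0003
grip_force: 0.0
```

```bash
python3 - <<'E'
from bt import *
p=S(-.02,-.07); plan(*p,.208,A+np.pi/2)
bottles('pics/scene7.png',(180,350,110,280),3.5)
E
```

```text
phi 1.687 turn -0.001 shift [-0.0005 -0.0009  0.094 ] q [-0.36 -0.1   1.76  0.    1.48 -0.48] t 25.0 tilt [-0.001  0.001 -1.   ]
scene [115, 78, 14, 22, 65] [121.6  88.8] [[-0.1295, 0.0447], [-0.0396, -0.0022], [-0.0207, -0.012]]
scene [121, 104, 18, 20, 78] [127.6 113.5] [[-0.0211, -0.0222], [0.06, -0.0636], [0.0771, -0.0723]]
scene [130, 116, 16, 17, 97] [138.6 124.7] [[0.0474, -0.0319], [0.123, -0.0726], [0.1389, -0.0811]]
scene [278, 192, 19, 16, 127] [286.7 201. ] [[0.632, 0.0549], [0.6604, 0.0073], [0.6664, -0.0028]]
scene [261, 217, 19, 16, 124] [269.7 226.9] [[0.6473, -0.0492], [0.6744, -0.0885], [0.6802, -0.0967]]
scene [119, 258, 25, 25, 257] [133.5 273. ] [[0.4419, -0.4088], [0.4856, -0.419], [0.4949, -0.4212]]
```

View pics/scene7.png

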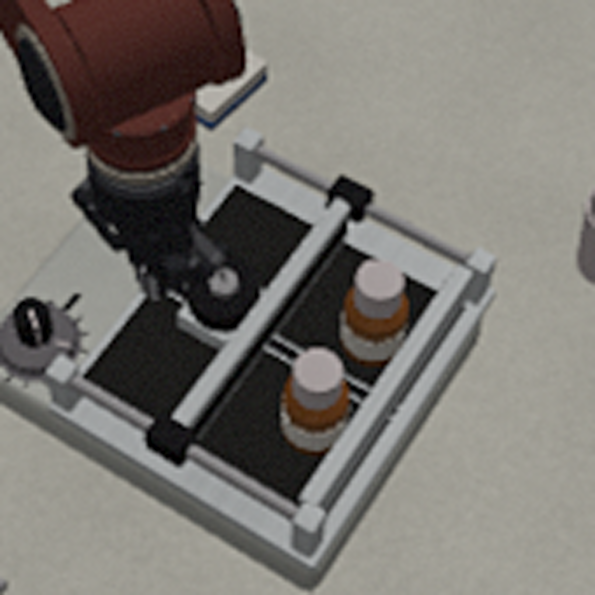

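Both bottles stand in a row at (378,310) and (317,400). The closed gripper hangs in front of the beam at (180,280). Lower it and push.

Request:
drive_tool:
  rows:
    - [[0, 0, 0.02], 0]
    - [[0, 0, 0.03], 0]
    - [[0, 0, 0.025], 0]
    - [[0, 0, 0.013], 0]
    - [[0, 0, 0.005], 0]
    - [[0, 0, 0], 0]
    - [[0, 0, 0], 0]

```text
t: 25.75
tool_pos: [0.5471, -0.1273, 0.2114]
tool_rot: [2.087, 2.345, 0.001]
contact_force: [1.4, -0.1, -0.5]
opening: 0.0
grip_force: 0.0
```

Request:
drive_tool:
  rows:
    - [[0, 0.006, 0], 0]
    - [[0, 0.006, 0], 0]
    - [[0, 0.006, 0], 0]
    - [[0, 0.006, 0], 0]
    - [[0, 0.006, 0], 0]
    - [[0, 0, 0], 0]

```text
t: 26.35
tool_pos: [0.5765, -0.1235, 0.2098]
tool_rot: [-2.088, -2.346, 0.001]
contact_force: [-0.0, 0.0, 0.7]
opening: -0.0002
grip_force: 0.0
```

Request:
drive_tool:
  rows:
    - [[0, 0.006, 0], 0]
    - [[0, 0.006, 0], 0]
    - [[0, 0.006, 0], 0]
    - [[0, 0.006, 0], 0]
    - [[0, 0.006, 0], 0]
    - [[0, 0, 0], 0]

```text
t: 26.95
tool_pos: [0.6049, -0.1202, 0.2096]
tool_rot: [-2.087, -2.344, 0.004]
contact_force: [-6.6, -0.4, 2.8]
opening: -0.0002
grip_force: 2.8
```

```bash
cat > w.py <<'E'
from bt import *
o=ctrl.get_obs(); d=o['tool_pos'][:2]-T0; print('TCP shk',(d@ex).round(4),(d@ey).round(4),o['tool_pos'][2].round(4),'F',(o['contact_force'][:2]@ex).round(1),o['contact_force'].round(1),'t',o['t'])
E
python3 w.py
```

```text
TCP shk 0.0396 -0.0698 0.2096 F -6.6 [-6.6 -0.4  2.8] t 26.95
```

Request:
drive_tool:
  rows:
    - [[0, 0.004, 0], 0]
    - [[0, 0.004, 0], 0]
    - [[0, 0.004, 0], 0]
    - [[0, 0.004, 0], 0]
    - [[0, 0, 0], 0]

```text
t: 27.45
tool_pos: [0.6205, -0.1183, 0.2096]
tool_rot: [-2.086, -2.343, 0.005]
contact_force: [-7.0, 1.0, 4.3]
opening: -0.0003
grip_force: 3.5
```

```bash
python3 w.py; python3 - <<'E'
from bt import *
bottles('pics/scene8.png',(180,350,110,280),3.5)
E
```

```text
TCP shk 0.0552 -0.0697 0.2096 F -6.9 [-7.   1.   4.3] t 27.45
scene [145, 55, 31, 18, 77] [164.6  65.1] [[-0.0984, 0.2346], [-0.011, 0.1724], [0.0074, 0.1593]]
scene [108, 68, 12, 15, 64] [113.8  74.6] [[-0.2089, 0.0746], [-0.1127, 0.0253], [-0.0924, 0.015]]
scene [116, 106, 30, 26, 166] [130.  119.9] [[0.0077, -0.0363], [0.0865, -0.0766], [0.103, -0.0851]]
scene [239, 118, 15, 23, 81] [246.2 130.9] [[0.3542, 0.1879], [0.405, 0.1295], [0.4157, 0.1172]]
scene [279, 194, 18, 13, 116] [287.4 201.5] [[0.6348, 0.0549], [0.663, 0.0072], [0.6689, -0.0028]]
scene [260, 219, 20, 14, 116] [270.1 227.4] [[0.6493, -0.0497], [0.6762, -0.0889], [0.6819, -0.0972]]
scene [119, 258, 25, 25, 256] [133.5 273. ] [[0.442, -0.4087], [0.4857, -0.419], [0.4949, -0.4211]]
```

View pics/scene8.png

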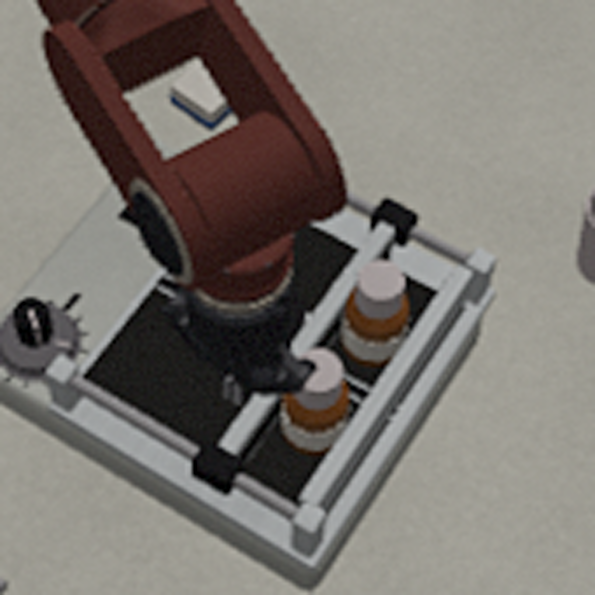

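The beam has slid most of the way; its right end is at (215,465) and the bottles are still upright. Continue in small steps, watching the force.

Request:
drive_tool:
  rows:
    - [[0, 0.003, 0], 0]
    - [[0, 0.002, 0], 0]
    - [[0, 0, 0], 0]

```text
t: 27.8
tool_pos: [0.6249, -0.1178, 0.2096]
tool_rot: [-2.085, -2.343, 0.007]
contact_force: [-9.6, -0.6, 4.5]
opening: -0.0001
grip_force: 4.6
```

Request:
drive_tool:
  rows:
    - [[0, 0.002, 0], 0]
    - [[0, 0.001, 0], 0]
    - [[0, 0, 0], 0]

```text
t: 28.1
tool_pos: [0.6273, -0.1175, 0.2095]
tool_rot: [-2.085, -2.342, 0.009]
contact_force: [-12.7, 0.1, 7.1]
opening: 0.0003
grip_force: 6.0
```

Request:
drive_tool:
  rows:
    - [[0, 0.002, 0], 0]
    - [[0, 0, 0], 0]

```text
t: 28.3
tool_pos: [0.6279, -0.1174, 0.2095]
tool_rot: [-2.082, -2.339, 0.014]
contact_force: [-17.9, -0.3, 9.4]
opening: -0.0
grip_force: 9.6
```

```bash
cat > clip.py <<'E'
from bt import *
def clip(im,c):
    g=im.max(2)
    for lab,y in(('L',.135),('R',-.135)):
        # profile along the rod top
        xs=np.arange(-.06,.14,.002); v=[]
        for x in xs:
            p=proj(c,[*S(x,y),.143]); v.append(cv2.getRectSubPix(g,(3,3),tuple(map(float,p))).mean())
        v=np.array(v); th=(v.min()+np.median(v))/2; m=v<th; print(lab,'dark centre x',(xs[m]).mean().round(4),'width',m.sum()*.002,v.min().round(),np.median(v).round())
if __name__=='__main__':
    im,c=cam('scene')
    for f in('pics/scene7.png','pics/scene8.png'):
        a=cv2.imread(f); s=cv2.resize(a,(170,170),interpolation=cv2.INTER_AREA); b=im.copy(); b[110:280,180:350]=s; clip(b,c)
    clip(im,c); im,c=cam('top'); print('top');clip(im,c)
    cv2.imwrite('pics/now.png',im)
E
python3 clip.py; python3 w.py
```

```text
L dark centre x 0.033 width 0.036000000000000004 20.0 111.0
R dark centre x 0.033 width 0.036000000000000004 21.0 111.0
L dark centre x 0.0577 width 0.046 20.0 74.0
R dark centre x 0.077 width 0.036000000000000004 22.0 112.0
L dark centre x 0.0706 width 0.044 19.0 75.0
R dark centre x 0.083 width 0.036000000000000004 22.0 112.0
top
L dark centre x 0.081 width 0.036000000000000004 17.0 107.0
R dark centre x 0.0794 width 0.028 47.0 60.0
TCP shk 0.0627 -0.0698 0.2095 F -19.4 [-19.3  -1.4  10. ] t 28.4
```

```bash
python3 - <<'E'
from clip import *
im,c=cam('top'); a=cv2.imread('pics/top6.png'); b=im.copy(); b[110:270,150:340]=cv2.resize(a,(190,160),interpolation=cv2.INTER_AREA); clip(b,c); clip(im,c)
ims,cs=cam('scene'); bottles()
h=big(im[100:250,190:360],3.4); s=big(ims[130:280,200:350],3.4)
cv2.imwrite('pics/both9.png',cv2.resize(np.hstack([h,s]),None,fx=.73,fy=.73,interpolation=cv2.INTER_AREA))
E
```

```text
L dark centre x 0.031 width 0.036000000000000004 17.0 111.0
R dark centre x 0.033 width 0.036000000000000004 18.0 109.0
L dark centre x 0.081 width 0.036000000000000004 16.0 107.0
R dark centre x 0.0752 width 0.026000000000000002 47.0 60.0
scene [109, 72, 17, 17, 68] [117.9  79.1] [[-0.1786, 0.0688], [-0.0848, 0.02], [-0.0651, 0.0097]]
scene [120, 105, 27, 26, 162] [131.9 117. ] [[0.003, -0.023], [0.0821, -0.0644], [0.0988, -0.0731]]
scene [242, 122, 17, 26, 115] [250.5 133.7] [[0.3734, 0.1881], [0.4226, 0.1297], [0.433, 0.1174]]
scene [281, 195, 18, 14, 116] [289.1 202.6] [[0.6415, 0.0552], [0.6691, 0.0075], [0.6749, -0.0025]]
scene [262, 220, 20, 14, 112] [272.1 228.5] [[0.6563, -0.049], [0.6827, -0.0883], [0.6882, -0.0966]]
scene [119, 258, 25, 25, 256] [133.5 273. ] [[0.442, -0.4087], [0.4857, -0.419], [0.4949, -0.4211]]
```

View pics/both9.png

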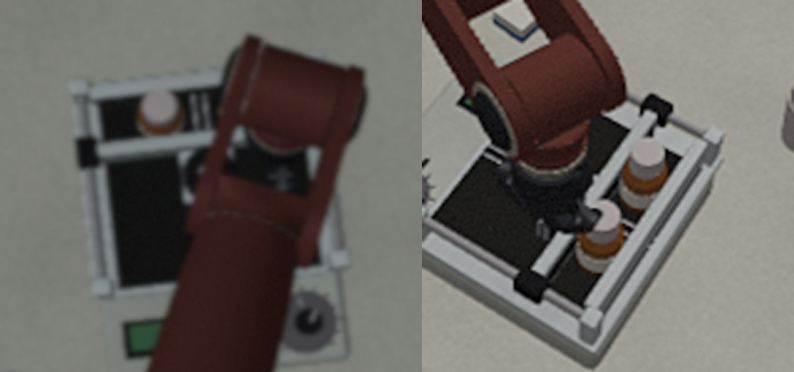

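Both views show both bottles pressed between the beams and upright; they moved with the beam. The beam's start was not at zero, so 50 mm of travel matches being snug. One firmer press to confirm.

Request:
drive_tool:
  rows:
    - [[0, 0.002, 0], 0]
    - [[0, 0.001, 0], 0]
    - [[0, 0, 0], 0]
    - [[0, 0, 0], 0]

```text
t: 28.95
tool_pos: [0.6287, -0.1174, 0.2095]
tool_rot: [-2.079, -2.335, 0.022]
contact_force: [-29.7, -1.0, 14.9]
opening: -0.0003
grip_force: 14.6
```

```bash
python3 w.py; python3 clip.py | tail -3
```

```text
TCP shk 0.0635 -0.0698 0.2095 F -29.6 [-29.7  -1.   14.9] t 28.95
top
L dark centre x 0.082 width 0.034 16.0 107.0
R dark centre x 0.0735 width 0.022 47.0 60.0
```

Snug: 30 N with hardly any motion. Back off, rise, and measure the hub and lever angle numerically.

Request:
drive_tool:
  rows:
    - [[0, -0.01, 0], 0]
    - [[0, -0.015, 0], 0]
    - [[0, -0.015, 0], 0]
    - [[0, 0, -0.02], 0]
    - [[0, 0, -0.035], 0]
    - [[0, 0, -0.035], 0]
    - [[0, -0.03, 0], 0]
    - [[0, -0.04, 0], 0]
    - [[0, -0.04, 0], 0]
    - [[0, 0, 0], 0]
  jaw: 0.62

```text
t: 30.05
tool_pos: [0.4823, -0.134, 0.2988]
tool_rot: [-2.09, -2.343, 0.002]
contact_force: [-0.0, -0.4, -0.2]
opening: 0.0323
grip_force: 0.0
```

```bash
cat > lev.py <<'E'
from clip import *
def rect(im,c,z,x0,x1,y0,y1,s=.001):
    xs=np.arange(x1,x0,-s); ys=np.arange(y1,y0,-s)
    P=np.array([[proj(c,[*S(x,y),z]) for y in ys] for x in xs],np.float32)
    return cv2.remap(im,P[...,0],P[...,1],cv2.INTER_LINEAR),xs,ys
def lever(im,c,ax,rs=(.08,.095,.11,.125,.14)):
    g=im.max(2)
    for r in rs:
        th=np.arange(-.95,.96,.02); v=np.array([cv2.getRectSubPix(g,(3,3),tuple(map(float,proj(c,[*S(ax-r*np.cos(t),r*np.sin(t)),.144])))).mean() for t in th])
        print(r,' '.join(f'{int(x)}' for x in v[::3]))
    return th
if __name__=='__main__':
    im,c=cam('top'); a=cv2.imread('pics/top6.png'); b=im.copy(); b[110:270,150:340]=cv2.resize(a,(190,160),interpolation=cv2.INTER_AREA)
    print(np.arange(-.95,.96,.06).round(2).tolist()); lever(b,c,-.008); clip(im,c); lever(im,c,.043)
    for nm,I in(('old',b),('new',im)):
        R,xs,ys=rect(I,c,.153,-.05,.09,-.05,.05); hsv=cv2.cvtColor(R,cv2.COLOR_BGR2HSV)
        g=cv2.GaussianBlur(R.max(2),(0,0),2); ci=cv2.HoughCircles(g,cv2.HOUGH_GRADIENT,1,50,param1=60,param2=12,minRadius=22,maxRadius=36)
        print(nm,None if ci is None else [(xs[int(u[1])],ys[int(u[0])],u[2]) for u in ci[0][:3]])
    ims,cs=cam('scene'); print('scene');lever(ims,cs,.043); bottles()
E
python3 lev.py; python3 w.py
```

```text
[-0.95, -0.89, -0.83, -0.77, -0.71, -0.65, -0.59, -0.53, -0.47, -0.41, -0.35, -0.29, -0.23, -0.17, -0.11, -0.05, 0.01, 0.07, 0.13, 0.19, 0.25, 0.31, 0.37, 0.43, 0.49, 0.55, 0.61, 0.67, 0.73, 0.79, 0.85, 0.91]
0.08 17 17 17 18 20 32 58 87 109 124 132 133 129 128 129 130 129 118 81 36 17 25 57 97 99 75 45 24 18 17 17 18
0.095 18 19 36 79 118 131 131 131 132 132 132 132 132 132 131 130 129 127 103 46 17 25 71 116 125 126 128 127 105 58 23 18
0.11 35 90 129 132 131 132 133 132 133 133 132 132 133 133 132 131 131 129 118 60 19 27 83 122 127 127 126 127 126 129 119 63
0.125 125 133 131 119 107 86 84 89 109 123 131 131 131 131 130 130 129 129 125 75 21 24 51 48 63 85 118 127 129 129 127 131
0.14 129 132 116 78 76 78 67 72 73 79 89 105 125 130 130 130 129 130 128 92 24 18 34 73 81 81 73 67 105 130 130 130
L dark centre x 0.081 width 0.036000000000000004 17.0 106.0
R dark centre x 0.027 width 0.068 16.0 90.0
0.08 60 62 61 60 57 52 41 30 23 19 17 17 17 26 53 59 53 71 57 24 13 14 14 16 17 17 16 16 17 16 16 16
0.095 53 56 58 58 59 59 61 63 65 61 47 26 18 18 44 65 54 66 37 13 14 15 15 15 16 16 17
[... 944 characters left out ...]
4 150 87 30 35 107 159
0.14 27 28 39 136 156 153 153 152 153 152 150 148 98 59 33 24 26 28 37 49 22 25 62 63 82 133 151 151 155 127 95 138
scene [123, 108, 19, 27, 108] [131.9 119.1] [[0.0101, -0.0296], [0.0887, -0.0704], [0.1053, -0.079]]
scene [177, 115, 13, 28, 81] [183.1 129.5] [[0.182, 0.0526], [0.2467, 0.0051], [0.2604, -0.0049]]
scene [281, 195, 18, 14, 116] [289.1 202.6] [[0.6415, 0.0552], [0.6691, 0.0075], [0.6749, -0.0025]]
scene [262, 220, 20, 14, 120] [271.7 228.1] [[0.6545, -0.0488], [0.6811, -0.088], [0.6867, -0.0963]]
scene [119, 258, 25, 25, 256] [133.5 273. ] [[0.442, -0.4087], [0.4857, -0.419], [0.4949, -0.4211]]
TCP shk -0.0802 -0.0698 0.3004 F -0.2 [-0.1 -0.7  0.2] t 30.2
```

The lever is at about +0.265 rad with its axis at shaker (0.042, 0). Turn the tool and place it astride the handle.

Request:
drive_tool:
  rows:
    - [[0, 0, 0], 0.141]
    - [[0, 0, 0], 0.141]
    - [[0, 0, 0], 0.141]
    - [[0, 0, 0], 0.141]
    - [[0, 0, 0], 0.141]
    - [[0, 0, 0], 0.141]
    - [[0, 0, 0], 0.141]
    - [[0, 0, 0], 0.141]
    - [[0, 0, 0], 0.141]
    - [[0, 0, 0], 0.141]

```text
t: 31.2
tool_pos: [0.487, -0.1341, 0.3002]
tool_rot: [3.113, 0.426, 0.001]
contact_force: [0.1, 0.2, 0.4]
opening: 0.0321
grip_force: 0.0
```

Request:
drive_tool:
  rows:
    - [[0, 0, 0], 0.141]
    - [[0, 0, 0], 0.141]
    - [[0, 0, 0], 0.141]
    - [[0, 0, 0], 0]

```text
t: 31.6
tool_pos: [0.4868, -0.1341, 0.3001]
tool_rot: [-3.133, 0.228, -0.001]
contact_force: [0.3, 0.1, 0.1]
opening: 0.0328
grip_force: 0.0
```

```bash
python3 - <<'E'
from h import *
t=.265; p=S(.042-.095*np.cos(t),.095*np.sin(t)); plan(*p,.190,A-t)
E
```

```text
phi -0.145 turn 0.003 shift [ 0.0038 -0.0992  0.1101] q [-0.42 -0.24  1.89  0.    1.49  1.3 ] t 31.6 tilt [ 0.  0. -1.]
```

Request:
drive_tool:
  rows:
    - [[0.002, -0.03, 0], 0]
    - [[0.002, -0.04, 0], 0]
    - [[0, -0.029, 0], 0.003]
    - [[0, 0, 0.03], 0]
    - [[0, 0, 0.03], 0]
    - [[0, 0, 0.03], 0]
    - [[0, 0, 0.014], 0]
    - [[0, 0, 0.006], 0]
    - [[0, 0, 0], 0]
  jaw: 0.5

```text
t: 32.5
tool_pos: [0.5043, -0.0368, 0.1898]
tool_rot: [-3.133, 0.233, 0.001]
contact_force: [-1.1, -0.5, 0.7]
opening: 0.0425
grip_force: 0.0
```

Request:
drive_tool:
  rows:
    - [[0, 0, 0], 0]
    - [[0, 0, 0], 0]
    - [[0, 0, 0], 0]
  jaw: 0.66
  grip_force: 20

```text
t: 32.8
tool_pos: [0.5047, -0.0369, 0.1914]
tool_rot: [3.133, -0.234, 0.004]
contact_force: [0.8, 0.4, 0.3]
opening: 0.029
grip_force: 0.1
```

```bash
python3 w.py;python3 - <<'E'
from h import *
t=.265; p=S(.042-.095*np.cos(t),.095*np.sin(t)); plan(*p,.190,A-t)
E
```

```text
TCP shk -0.0502 0.0246 0.1914 F 0.8 [0.8 0.4 0.3] t 32.8
phi -0.149 turn -0.001 shift [ 0.0004 -0.0004  0.0014] q [-0.22 -0.14  1.99  0.    1.29  1.5 ] t 32.8 tilt [ 0.003 -0.    -1.   ]
```

Request:
drive_tool:
  rows:
    - [[0.0007, 0.0114, 0], -0.12]
    - [[0.0007, 0.0114, 0], -0.12]
    - [[0.0007, 0.0114, 0], -0.12]
    - [[0.0007, 0.0114, 0], -0.12]
    - [[0.0007, 0.0114, 0], -0.12]
    - [[0, 0, 0], 0]

```text
t: 33.4
tool_pos: [0.5131, -0.0934, 0.1908]
tool_rot: [3.062, 0.7, 0.002]
contact_force: [-1.4, 0.5, 1.0]
opening: 0.0288
grip_force: 0.0
```

Request:
drive_tool:
  rows:
    - [[0.0007, 0.0114, 0], -0.12]
    - [[0.0007, 0.0114, 0], -0.12]
    - [[0.0007, 0.0114, 0], -0.12]
    - [[0.0007, 0.0114, 0], -0.12]
    - [[0, 0, 0], 0]

```text
t: 33.9
tool_pos: [0.5421, -0.1275, 0.1904]
tool_rot: [2.809, 1.405, 0.001]
contact_force: [-0.5, 0.2, 0.3]
opening: 0.0294
grip_force: 0.0
```

```bash
cat > ax.py <<'E'
from h import *
o=ctrl.get_obs(); M=Ro.from_rotvec(o['tool_rot']).as_matrix(); phi=np.arctan2(M[1,0],M[0,0])
d=o['tool_pos'][:2]-T0; p=np.array([d@ex,d@ey])-[.042,0]; print('theta pos',np.arctan2(p[1],-p[0]).round(3),'r',np.hypot(*p).round(4),'theta yaw',(A-phi).round(3),'F',o['contact_force'].round(1),'T',o['wrist_torque'].round(2),'open',o['opening'].round(4),o['grip_force'],o['q'].round(2),o['t'])
E
python3 ax.py; python3 - <<'E'
from clip import *
im,c=cam('scene');clip(im,c); bottles()
E
```

```text
L dark centre x 0.083 width 0.036000000000000004 20.0 112.0
R dark centre x 0.083 width 0.036000000000000004 22.0 111.0
scene [108, 69, 19, 22, 71] [116.7  78.7] [[-0.1838, 0.0677], [-0.0895, 0.019], [-0.0697, 0.0088]]
scene [125, 104, 17, 22, 100] [131.9 114.4] [[-0.0063, -0.0149], [0.0736, -0.0569], [0.0904, -0.0657]]
scene [212, 106, 17, 20, 59] [218.9 115.1] [[0.2332, 0.1805], [0.2938, 0.1227], [0.3065, 0.1105]]
scene [281, 195, 18, 14, 116] [289.1 202.6] [[0.6415, 0.0551], [0.6691, 0.0074], [0.6749, -0.0026]]
scene [262, 220, 20, 14, 119] [271.7 228.2] [[0.6547, -0.049], [0.6813, -0.0883], [0.6868, -0.0965]]
scene [119, 258, 25, 25, 257] [133.5 273. ] [[0.4419, -0.4088], [0.4856, -0.419], [0.4949, -0.4212]]Traceback (most recent call last):
  File "ax.py", line 3, in <module>
    d=o['tool_pos'][:2]-T0; p=np.array([d@ex,d@ey])-[.042,0]; print('theta pos',np.arctan2(p[1],-p[0]).round(3),'r',np.hypot(*p).round(4),'theta yaw',(A-phi).round(3),'F',o['contact_force'].round(1),'T',o['wrist_torque'].round(2),'open',o['opening'].round(4),o['grip_force'],o['q'].round(2),o['t'])
                                                                                                                                                                                                                                             ^^^^^^^^^^^^^^^^^^
AttributeError: 'float' object has no attribute 'round'
```

Request:
drive_tool:
  rows:
    - [[0.0007, -0.0114, 0], 0.12]
    - [[0.0007, -0.0114, 0], 0.12]
    - [[0.0007, -0.0114, 0], 0.12]
    - [[0.0007, -0.0114, 0], 0.12]
    - [[0.0007, -0.0114, 0], 0.12]
    - [[0.0007, -0.0114, 0], 0.12]
    - [[0.0007, -0.0114, 0], 0.12]

```text
t: 34.7
tool_pos: [0.5027, -0.0592, 0.1899]
tool_rot: [3.137, 0.13, -0.001]
contact_force: [-0.5, -3.7, -0.1]
opening: 0.029
grip_force: 1.5
```

Request:
drive_tool:
  rows:
    - [[0.0007, -0.0114, 0], 0.12]
    - [[0.0007, -0.0114, 0], 0.12]
    - [[0.0007, -0.0114, 0], 0.12]
    - [[0.0007, -0.0114, 0], 0.12]
    - [[0.0007, -0.0114, 0], 0.12]
    - [[0.0007, -0.0114, 0], 0.12]
    - [[0.0002, -0.0057, 0], 0.06]
    - [[0, 0, 0], 0]

```text
t: 35.5
tool_pos: [0.5241, 0.0105, 0.1895]
tool_rot: [2.956, -1.062, -0.003]
contact_force: [-2.5, -0.5, 0.3]
opening: 0.029
grip_force: 1.0
```

```bash
sed -i "s/o\['opening'\].round(4)/round(o['opening'],4)/" ax.py; python3 ax.py; python3 - <<'E'
from clip import *
im,c=cam('scene');clip(im,c)
E
```

```text
theta pos 0.799 r 0.0968 theta yaw 0.807 F [-2.5 -0.5  0.3] T [-0.05  0.37 -0.01] open 0.029 1.019329402333824 [-0.12 -0.09  1.95 -0.    1.28  2.14] 35.5
L dark centre x 0.0079 width 0.082 17.0 46.0
R dark centre x 0.083 width 0.036000000000000004 22.0 111.0
```

Request:
drive_tool:
  rows:
    - [[0.0007, 0.0114, 0], -0.12]
    - [[0.0007, 0.0114, 0], -0.12]
    - [[0.0007, 0.0114, 0], -0.12]
    - [[0.0007, 0.0114, 0], -0.12]
    - [[0.0007, 0.0114, 0], -0.12]
    - [[0.0007, 0.0114, 0], -0.12]
    - [[0.0007, 0.0114, 0], -0.12]

```text
t: 36.25
tool_pos: [0.5043, -0.0656, 0.1902]
tool_rot: [-3.132, -0.244, -0.003]
contact_force: [0.9, 1.2, -0.2]
opening: 0.0291
grip_force: 0.3
```

Request:
drive_tool:
  rows:
    - [[0.0007, 0.0114, 0], -0.12]
    - [[0.0007, 0.0114, 0], -0.12]
    - [[0.0007, 0.0114, 0], -0.12]
    - [[0.0007, 0.0114, 0], -0.12]
    - [[0.0007, 0.0114, 0], -0.12]
    - [[0.0007, 0.0114, 0], -0.12]
    - [[0.0002, 0.0057, 0], -0.06]
    - [[0, 0, 0], 0]

```text
t: 37.05
tool_pos: [0.5421, -0.1277, 0.1902]
tool_rot: [2.808, 1.408, 0.002]
contact_force: [-0.4, 0.3, 0.6]
opening: 0.0291
grip_force: 0.0
```

Request:
drive_tool:
  rows:
    - [[0.0007, -0.0114, 0], 0.12]
    - [[0.0007, -0.0114, 0], 0.12]
    - [[0.0007, -0.0114, 0], 0.12]
    - [[0.0007, -0.0114, 0], 0.12]
    - [[0.0007, -0.0114, 0], 0.12]

```text
t: 37.55
tool_pos: [0.508, -0.0813, 0.19]
tool_rot: [3.1, 0.507, 0.001]
contact_force: [0.5, -0.1, -0.5]
opening: 0.0292
grip_force: 0.5
```

Request:
drive_tool:
  rows:
    - [[0.0007, -0.0114, 0], 0.12]
    - [[0.0007, -0.0114, 0], 0.12]
    - [[0.0007, -0.0114, 0], 0.12]
    - [[0, 0, 0], 0]

```text
t: 37.95
tool_pos: [0.5029, -0.0474, 0.1899]
tool_rot: [3.141, -0.045, -0.0]
contact_force: [-1.5, -1.8, 1.1]
opening: 0.0294
grip_force: 1.0
```

```bash
python3 ax.py
```

```text
theta pos 0.151 r 0.0963 theta yaw 0.146 F [-1.5 -1.8  1.1] T [-0.33  0.21 -0.02] open 0.0294 0.9507960774499224 [-0.24 -0.14  1.99 -0.    1.29  1.36] 37.95
```

Request:
drive_tool:
  rows:
    - [[0.0007, -0.0114, 0], 0.12]
    - [[0.0007, -0.0114, 0], 0.12]
    - [[0.0007, -0.0114, 0], 0.12]
    - [[0, 0, 0], 0]

```text
t: 38.35
tool_pos: [0.5104, -0.0143, 0.1897]
tool_rot: [3.083, -0.603, -0.001]
contact_force: [-2.4, -1.5, -0.1]
opening: 0.0289
grip_force: 1.0
```

Request:
drive_tool:
  rows:
    - [[0.0007, -0.0114, 0], 0.12]
    - [[0.0007, -0.0114, 0], 0.12]
    - [[0.0002, -0.0057, 0], 0.06]
    - [[0, 0, 0], 0]

```text
t: 38.75
tool_pos: [0.525, 0.0096, 0.1895]
tool_rot: [2.959, -1.056, -0.002]
contact_force: [-2.0, -0.3, 0.6]
opening: 0.0287
grip_force: 1.0
```

Request:
drive_tool:
  rows:
    - [[0.0007, 0.0114, 0], -0.12]
    - [[0.0007, 0.0114, 0], -0.12]
    - [[0.0007, 0.0114, 0], -0.12]
    - [[0.0007, 0.0114, 0], -0.12]
    - [[0.0007, 0.0114, 0], -0.12]
    - [[0.0007, 0.0114, 0], -0.12]
    - [[0.0007, 0.0114, 0], -0.12]

```text
t: 39.45
tool_pos: [0.5049, -0.066, 0.1902]
tool_rot: [-3.131, -0.25, -0.003]
contact_force: [0.3, -0.4, -0.8]
opening: 0.0293
grip_force: 0.3
```

Request:
drive_tool:
  rows:
    - [[0.0007, 0.0114, 0], -0.12]
    - [[0.0007, 0.0114, 0], -0.12]
    - [[0.0007, 0.0114, 0], -0.12]
    - [[0.0007, 0.0114, 0], -0.12]
    - [[0.0007, 0.0114, 0], -0.12]
    - [[0.0007, 0.0114, 0], -0.12]
    - [[0.0002, 0.0057, 0], -0.06]
    - [[0, 0, 0], 0]

```text
t: 40.25
tool_pos: [0.5427, -0.1281, 0.1903]
tool_rot: [2.805, 1.412, 0.002]
contact_force: [-0.7, 0.1, 0.2]
opening: 0.029
grip_force: 0.0
```

Request:
drive_tool:
  rows:
    - [[0.0007, -0.0114, 0], 0.12]
    - [[0.0007, -0.0114, 0], 0.12]
    - [[0.0007, -0.0114, 0], 0.12]
    - [[0, 0, 0], 0]

```text
t: 40.65
tool_pos: [0.5184, -0.102, 0.1901]
tool_rot: [3.013, 0.887, 0.001]
contact_force: [-0.6, -1.6, -1.4]
opening: 0.0291
grip_force: 0.8
```

```bash
python3 ax.py
```

```text
theta pos -0.449 r 0.0957 theta yaw -0.456 F [-0.6 -1.6 -1.4] T [-0.19 -0.05 -0.04] open 0.0291 0.7847207046961557 [-0.33 -0.08  1.94 -0.    1.28  0.66] 40.65
```

Request:
drive_tool:
  rows:
    - [[0.0007, -0.0114, 0], 0.12]
    - [[0, 0, 0], 0]

```text
t: 40.85
tool_pos: [0.5133, -0.0924, 0.1902]
tool_rot: [3.06, 0.707, 0.001]
contact_force: [0.0, -2.0, -0.5]
opening: 0.0292
grip_force: 1.0
```

Request:
drive_tool:
  rows:
    - [[0.0005, -0.0095, 0], 0.1]
    - [[0, 0, 0], 0]

```text
t: 41.05
tool_pos: [0.5097, -0.0837, 0.1901]
tool_rot: [3.091, 0.555, 0.0]
contact_force: [-0.3, -3.6, -0.4]
opening: 0.0293
grip_force: 1.0
```

Request:
drive_tool:
  rows:
    - [[0.0005, -0.0095, 0], 0.1]
    - [[0, 0, 0], 0]

```text
t: 41.25
tool_pos: [0.507, -0.0746, 0.19]
tool_rot: [3.116, 0.4, -0.0]
contact_force: [-0.6, -2.5, 0.6]
opening: 0.0292
grip_force: 1.0
```

Request:
drive_tool:
  rows:
    - [[0.0005, -0.0095, 0], 0.1]
    - [[0, 0, 0], 0]

```text
t: 41.45
tool_pos: [0.5051, -0.0652, 0.1899]
tool_rot: [3.132, 0.245, -0.0]
contact_force: [-1.3, -1.8, 0.1]
opening: 0.029
grip_force: 1.0
```

Request:
drive_tool:
  rows:
    - [[0.0005, -0.0095, 0], 0.1]
    - [[0, 0, 0], 0]

```text
t: 41.65
tool_pos: [0.5041, -0.0556, 0.1899]
tool_rot: [-3.14, -0.088, 0.001]
contact_force: [-1.7, -1.9, 0.3]
opening: 0.0294
grip_force: 1.0
```

Request:
drive_tool:
  rows:
    - [[0.0005, -0.0095, 0], 0.1]
    - [[0, 0, 0], 0]

```text
t: 41.85
tool_pos: [0.5041, -0.0461, 0.1898]
tool_rot: [-3.141, 0.069, 0.001]
contact_force: [-1.5, -2.1, 0.5]
opening: 0.0292
grip_force: 1.0
```

Request:
drive_tool:
  rows:
    - [[0.0005, -0.0095, 0], 0.1]
    - [[0, 0, 0], 0]

```text
t: 42.05
tool_pos: [0.505, -0.0366, 0.1897]
tool_rot: [-3.133, 0.226, 0.001]
contact_force: [-1.9, -1.2, 0.3]
opening: 0.0291
grip_force: 1.0
```

Request:
drive_tool:
  rows:
    - [[0.0005, -0.0095, 0], 0.1]
    - [[0, 0, 0], 0]

```text
t: 42.25
tool_pos: [0.5069, -0.0273, 0.1897]
tool_rot: [-3.118, 0.382, 0.001]
contact_force: [-2.1, -2.0, 0.9]
opening: 0.0293
grip_force: 1.0
```

Request:
drive_tool:
  rows:
    - [[0.0005, -0.0095, 0], 0.1]
    - [[0, 0, 0], 0]

```text
t: 42.45
tool_pos: [0.5097, -0.0181, 0.1897]
tool_rot: [-3.095, 0.537, 0.001]
contact_force: [-2.2, -1.4, -0.0]
opening: 0.0291
grip_force: 1.0
```

Request:
drive_tool:
  rows:
    - [[0.0005, -0.0095, 0], 0.1]
    - [[0, 0, 0], 0]

```text
t: 42.65
tool_pos: [0.5134, -0.0094, 0.1896]
tool_rot: [-3.064, 0.691, 0.001]
contact_force: [-3.0, -1.3, -0.7]
opening: 0.0294
grip_force: 1.0
```

Request:
drive_tool:
  rows:
    - [[0.0005, -0.0095, 0], 0.1]
    - [[0, 0, 0], 0]

```text
t: 42.85
tool_pos: [0.518, -0.0011, 0.1896]
tool_rot: [-3.026, 0.844, 0.001]
contact_force: [-3.3, -0.5, -0.3]
opening: 0.0286
grip_force: 1.0
```

Request:
drive_tool:
  rows:
    - [[0.0005, -0.0095, 0], 0.1]
    - [[0, 0, 0], 0]

```text
t: 43.05
tool_pos: [0.523, 0.0064, 0.1895]
tool_rot: [2.979, -0.993, -0.003]
contact_force: [-4.4, -1.9, 0.6]
opening: 0.0291
grip_force: 2.4
```

Request:
drive_tool:
  rows:
    - [[0.0002, -0.0057, 0], 0.06]
    - [[0, 0, 0], 0]

```text
t: 43.25
tool_pos: [0.5262, 0.0105, 0.1895]
tool_rot: [2.947, -1.081, -0.004]
contact_force: [-5.5, -4.2, 2.3]
opening: 0.0291
grip_force: 3.2
```

```bash
python3 ax.py
```

```text
theta pos 0.814 r 0.0951 theta yaw 0.82 F [-5.5 -4.2  2.3] T [-0.49  0.93  0.03] open 0.0291 3.1769608362810686 [-0.12 -0.08  1.94 -0.    1.28  2.15] 43.25
```

Force is rising, so the screw may have reached its stop. Confirm with a short fourth stroke.

Request:
drive_tool:
  rows:
    - [[0.0007, 0.0114, 0], -0.12]
    - [[0.0007, 0.0114, 0], -0.12]
    - [[0.0007, 0.0114, 0], -0.12]
    - [[0.0007, 0.0114, 0], -0.12]
    - [[0.0007, 0.0114, 0], -0.12]
    - [[0.0007, 0.0114, 0], -0.12]
    - [[0.0007, 0.0114, 0], -0.12]
    - [[0, 0, 0], 0]

```text
t: 44.05
tool_pos: [0.5056, -0.0645, 0.1905]
tool_rot: [3.134, 0.21, 0.004]
contact_force: [-0.0, 0.3, 0.1]
opening: 0.0289
grip_force: 0.0
```

Request:
drive_tool:
  rows:
    - [[0.0005, -0.0095, 0], 0.1]
    - [[0, 0, 0], 0]

```text
t: 44.25
tool_pos: [0.5045, -0.0532, 0.1901]
tool_rot: [-3.14, -0.051, -0.002]
contact_force: [-0.4, 0.0, 0.9]
opening: 0.0293
grip_force: 0.0
```

Request:
drive_tool:
  rows:
    - [[0.0005, -0.0095, 0], 0.1]
    - [[0, 0, 0], 0]

```text
t: 44.45
tool_pos: [0.5046, -0.0437, 0.19]
tool_rot: [-3.139, 0.103, -0.001]
contact_force: [-0.5, -0.5, 0.5]
opening: 0.0291
grip_force: 0.0
```

Request:
drive_tool:
  rows:
    - [[0.0005, -0.0095, 0], 0.1]
    - [[0, 0, 0], 0]

```text
t: 44.65
tool_pos: [0.5058, -0.0345, 0.19]
tool_rot: [-3.131, 0.258, -0.001]
contact_force: [-0.3, 0.2, -0.7]
opening: 0.0291
grip_force: 0.0
```

Request:
drive_tool:
  rows:
    - [[0.0002, -0.0057, 0], 0.06]
    - [[0, 0, 0], 0]

```text
t: 44.85
tool_pos: [0.5068, -0.0295, 0.1899]
tool_rot: [3.121, -0.352, -0.0]
contact_force: [-0.7, -1.1, -0.9]
opening: 0.0294
grip_force: 0.6
```

```bash
python3 ax.py
```

```text
theta pos 0.341 r 0.0948 theta yaw 0.342 F [-0.7 -1.1 -0.9] T [-0.14  0.13  0.03] open 0.0294 0.64928023792163 [-0.2  -0.13  1.99 -0.    1.28  1.59] 44.85
```

Request:
drive_tool:
  rows:
    - [[0.0002, -0.0057, 0], 0.06]
    - [[0, 0, 0], 0]

```text
t: 45.05
tool_pos: [0.5082, -0.0243, 0.1899]
tool_rot: [3.108, -0.446, -0.001]
contact_force: [-1.2, -1.5, 0.3]
opening: 0.0288
grip_force: 1.5
```

Request:
drive_tool:
  rows:
    - [[0.0002, -0.0057, 0], 0.06]
    - [[0, 0, 0], 0]

```text
t: 45.25
tool_pos: [0.5098, -0.0191, 0.1899]
tool_rot: [3.093, -0.539, -0.002]
contact_force: [-3.5, -4.3, 1.5]
opening: 0.0291
grip_force: 2.5
```

```bash
python3 ax.py
```

```text
theta pos 0.455 r 0.0948 theta yaw 0.462 F [-3.5 -4.3  1.5] T [-0.72  0.57  0.02] open 0.0291 2.452113968320191 [-0.18 -0.12  1.98 -0.    1.29  1.73] 45.25
```

Request:
drive_tool:
  rows:
    - [[0.0002, -0.0057, 0], 0.06]
    - [[0, 0, 0], 0]

```text
t: 45.45
tool_pos: [0.5117, -0.0141, 0.1898]
tool_rot: [3.074, -0.632, -0.003]
contact_force: [-4.3, -4.7, 2.2]
opening: 0.0289
grip_force: 3.3
```

Request:
drive_tool:
  rows:
    - [[0.0001, -0.0038, 0], 0.04]
    - [[0, 0, 0], 0]

```text
t: 45.65
tool_pos: [0.513, -0.0109, 0.1898]
tool_rot: [3.061, -0.693, -0.004]
contact_force: [-5.3, -5.4, 3.3]
opening: 0.0289
grip_force: 3.8
```

```bash
python3 ax.py;python3 - <<'E'
from clip import *
im,c=cam('top'); lever(im,c,.042,(.125,)) if 0 else None
im,c=cam('scene');clip(im,c)
E
```

```text
theta pos 0.548 r 0.0949 theta yaw 0.562 F [-5.3 -5.4  3.3] T [-0.92  0.9   0.01] open 0.0289 3.816482563270256 [-0.17 -0.12  1.97 -0.    1.29  1.85] 45.65
L dark centre x 0.0159 width 0.08 15.0 109.0
R dark centre x 0.083 width 0.036000000000000004 21.0 111.0
```

Request:
drive_tool:
  rows:
    - [[0.0005, 0.0095, 0], -0.1]
    - [[0.0002, 0.0048, 0], -0.05]
    - [[0, 0, 0], 0]

```text
t: 46.05
tool_pos: [0.5089, -0.0233, 0.19]
tool_rot: [-3.106, 0.466, -0.001]
contact_force: [0.4, 0.2, -0.1]
opening: 0.029
grip_force: 0.0
```

Request:
drive_tool:
  rows:
    - [[0, 0, 0], 0]
    - [[0, 0, 0], 0]
    - [[0, 0, 0], 0]
    - [[0, 0, 0], 0]
  jaw: 1
  grip_force: 25

```text
t: 46.45
tool_pos: [0.509, -0.0225, 0.1901]
tool_rot: [-3.106, 0.467, -0.001]
contact_force: [0.9, 2.6, 1.0]
opening: 0.0217
grip_force: 24.8
```

```bash
python3 ax.py
```

```text
theta pos 0.418 r 0.0945 theta yaw 0.416 F [0.9 2.6 1. ] T [ 0.45 -0.24  0.23] open 0.0217 24.770285189151764 [-0.19 -0.13  1.98  0.    1.28  1.68] 46.45
```

Request:
drive_tool:
  rows:
    - [[0.0001, -0.0029, 0], 0.03]
    - [[0, 0, 0], 0]

```text
t: 46.65
tool_pos: [0.5099, -0.0198, 0.1901]
tool_rot: [-3.099, 0.514, -0.0]
contact_force: [0.7, 2.0, 1.1]
opening: 0.0217
grip_force: 24.6
```

```bash
python3 ax.py
```

```text
theta pos 0.449 r 0.0945 theta yaw 0.446 F [0.7 2.  1.1] T [ 0.45 -0.13  0.29] open 0.0217 24.63270664215088 [-0.18 -0.13  1.98  0.    1.28  1.71] 46.65
```

Request:
drive_tool:
  rows:
    - [[0.0001, -0.0038, 0], 0.04]
    - [[0, 0, 0], 0]

```text
t: 46.85
tool_pos: [0.5111, -0.0163, 0.19]
tool_rot: [-3.088, 0.575, 0.0]
contact_force: [-0.2, 4.1, 1.9]
opening: 0.0217
grip_force: 24.8
```

Request:
drive_tool:
  rows:
    - [[0.0001, -0.0038, 0], 0.04]
    - [[0, 0, 0], 0]

```text
t: 47.05
tool_pos: [0.5124, -0.0129, 0.19]
tool_rot: [-3.076, 0.636, 0.001]
contact_force: [-1.8, 4.2, 1.7]
opening: 0.0215
grip_force: 25.0
```

Request:
drive_tool:
  rows:
    - [[0.0001, -0.0038, 0], 0.04]
    - [[0, 0, 0], 0]

```text
t: 47.25
tool_pos: [0.5139, -0.0095, 0.19]
tool_rot: [-3.063, 0.697, 0.001]
contact_force: [-2.4, 4.4, 4.1]
opening: 0.0216
grip_force: 25.3
```

```bash
python3 ax.py
```

```text
theta pos 0.566 r 0.0947 theta yaw 0.565 F [-2.4  4.4  4.1] T [0.62 0.22 0.23] open 0.0216 25.255367159843445 [-0.16 -0.12  1.97  0.    1.28  1.85] 47.25
```

Request:
drive_tool:
  rows:
    - [[0, 0, 0], 0]
    - [[0, 0, 0], 0]
    - [[0, 0, 0], 0]
    - [[0, 0, -0.03], 0]
    - [[0, 0, -0.04], 0]
    - [[0, 0, -0.04], 0]
    - [[-0.04, 0.02, 0], 0]
    - [[-0.04, 0.04, 0], 0]
    - [[0, 0.04, 0], 0]
    - [[0, 0.04, 0], 0]
  jaw: 0.5

```text
t: 48.25
tool_pos: [0.3861, -0.0995, 0.2999]
tool_rot: [3.062, -0.696, 0.002]
contact_force: [0.9, -0.7, 0.2]
opening: 0.0425
grip_force: 0.0
```

```bash
python3 - <<'E'
from lev import *
print(np.arange(-.95,.96,.06).round(2).tolist()[::2])
im,c=cam('top'); lever(im,c,.042,(.115,.125,.135,.14)); ims,cs=cam('scene'); print('scene'); lever(ims,cs,.042,(.11,.12,.13,.14)); clip(ims,cs)
o=ctrl.get_obs();print(o['tool_pos'],o['contact_force'],o['t'])
E
```

```text
[-0.95, -0.83, -0.71, -0.59, -0.47, -0.35, -0.23, -0.11, 0.01, 0.13, 0.25, 0.37, 0.49, 0.61, 0.73, 0.85]
0.115 15 15 16 16 16 16 16 17 15 15 15 16 20 27 42 77 64 68 35 22 18 17 16 13 13 16 14 16 16 16 16 15
0.125 15 16 15 15 15 16 16 16 20 35 64 88 110 119 119 125 125 121 119 117 103 79 50 26 14 16 14 16 17 15 16 15
0.135 35 16 15 16 15 15 21 54 96 120 125 119 121 119 114 120 120 119 119 117 116 121 124 101 29 16 14 15 15 15 15 17
0.14 79 28 15 17 16 18 51 106 121 122 122 121 122 106 96 116 120 120 120 118 118 117 118 105 37 18 19 16 16 15 15 31
scene
0.11 26 26 28 27 27 25 28 61 112 142 153 150 148 146 145 144 143 144 145 145 148 151 150 122 29 24 26 25 28 27 24 23
0.12 27 28 27 26 26 67 134 152 151 148 147 147 147 146 145 145 145 134 120 131 144 146 147 130 33 22 28 36 24 24 50 112
0.13 26 26 25 38 117 154 150 149 149 150 148 147 147 145 145 145 146 106 38 63 62 66 92 128 34 22 45 140 85 75 143 161
0.14 27 25 47 143 152 150 149 148 149 150 148 148 146 146 144 145 146 92 47 93 92 89 80 63 28 19 59 147 154 125 91 125
L dark centre x 0.083 width 0.036000000000000004 19.0 109.0
R dark centre x 0.083 width 0.036000000000000004 21.0 109.0
[ 0.38584532 -0.10199187  0.29996737] [0.33043015 0.67314359 0.12737802] 48.35
```

Request:
drive_tool:
  rows:
    - [[0, -0.04, 0], 0]
    - [[0, -0.04, 0], 0]
    - [[0.04, -0.04, 0], 0]
    - [[0.04, -0.02, 0], 0]
    - [[0, 0, 0.04], 0]
    - [[0, 0, 0.04], 0]
    - [[0, 0, 0.02], 0]
    - [[0, 0, 0.01], 0]
    - [[0, 0, 0], 0]
  jaw: 0.5

```text
t: 49.25
tool_pos: [0.5135, -0.0093, 0.1883]
tool_rot: [3.063, -0.699, -0.005]
contact_force: [-0.8, -0.1, 0.4]
opening: 0.043
grip_force: 0.0
```

Request:
drive_tool:
  rows:
    - [[0, 0, 0], 0]
    - [[0, 0, 0], 0]
  jaw: 0.66
  grip_force: 60

```text
t: 49.45
tool_pos: [0.5152, -0.0099, 0.192]
tool_rot: [-3.062, 0.7, -0.006]
contact_force: [0.8, -0.1, 0.3]
opening: 0.0289
grip_force: 0.0
```

```bash
python3 ax.py
```

```text
theta pos 0.569 r 0.0934 theta yaw 0.566 F [ 0.8 -0.1  0.3] T [-0.01  0.   -0.06] open 0.0289 0.0 [-0.16 -0.12  1.97 -0.    1.28  1.86] 49.45
```

Request:
drive_tool:
  rows:
    - [[0.0007, 0.0114, 0], -0.12]
    - [[0.0007, 0.0114, 0], -0.12]
    - [[0.0007, 0.0114, 0], -0.12]
    - [[0.0007, 0.0114, 0], -0.12]
    - [[0.0007, 0.0114, 0], -0.12]
    - [[0.0007, 0.0114, 0], -0.12]
    - [[0.0007, 0.0114, 0], -0.12]
    - [[0.0007, 0.0114, 0], -0.12]
    - [[0, 0, 0], 0]

```text
t: 50.35
tool_pos: [0.518, -0.0988, 0.1918]
tool_rot: [3.038, 0.791, 0.004]
contact_force: [-0.7, 1.5, -0.5]
opening: 0.029
grip_force: 0.0
```

Request:
drive_tool:
  rows:
    - [[0.0005, -0.0095, 0], 0.1]
    - [[0.0005, -0.0095, 0], 0.1]
    - [[0, 0, 0], 0]

```text
t: 50.65
tool_pos: [0.5093, -0.0794, 0.1908]
tool_rot: [3.104, 0.485, 0.002]
contact_force: [-0.2, 0.0, -0.1]
opening: 0.0286
grip_force: 0.0
```

Request:
drive_tool:
  rows:
    - [[0.0005, -0.0095, 0], 0.1]
    - [[0, 0, 0], 0]

```text
t: 50.85
tool_pos: [0.507, -0.0705, 0.1905]
tool_rot: [3.124, 0.333, 0.001]
contact_force: [0.0, 0.3, 0.4]
opening: 0.0291
grip_force: 0.0
```

Request:
drive_tool:
  rows:
    - [[0.0005, -0.0095, 0], 0.1]
    - [[0, 0, 0], 0]

```text
t: 51.05
tool_pos: [0.5056, -0.0615, 0.1904]
tool_rot: [3.136, 0.179, 0.001]
contact_force: [0.2, -1.0, 0.9]
opening: 0.0289
grip_force: 0.3
```

Request:
drive_tool:
  rows:
    - [[0.0005, -0.0095, 0], 0.1]
    - [[0, 0, 0], 0]

```text
t: 51.25
tool_pos: [0.505, -0.0527, 0.1904]
tool_rot: [3.139, 0.023, 0.0]
contact_force: [-0.6, -3.4, 1.4]
opening: 0.0292
grip_force: 1.7
```

```bash
python3 ax.py
```

```text
theta pos 0.094 r 0.0942 theta yaw 0.102 F [-0.6 -3.4  1.4] T [-0.55  0.25 -0.04] open 0.0292 1.7160310526378453 [-0.25 -0.13  1.99 -0.    1.28  1.31] 51.25
```

Request:
drive_tool:
  rows:
    - [[0.0005, -0.0095, 0], 0.1]
    - [[0, 0, 0], 0]
    - [[0, 0, 0], 0]

```text
t: 51.55
tool_pos: [0.5052, -0.0442, 0.1903]
tool_rot: [3.135, -0.132, -0.001]
contact_force: [-2.6, -6.4, 1.6]
opening: 0.0289
grip_force: 3.0
```

Request:
drive_tool:
  rows:
    - [[0.0002, -0.0057, 0], 0.06]
    - [[0, 0, 0], 0]
    - [[0, 0, 0], 0]

```text
t: 51.85
tool_pos: [0.5062, -0.0373, 0.19]
tool_rot: [-3.133, 0.229, -0.001]
contact_force: [-0.3, -0.2, 0.0]
opening: 0.0294
grip_force: 0.1
```

Request:
drive_tool:
  rows:
    - [[0.0002, -0.0057, 0], 0.06]
    - [[0, 0, 0], 0]
    - [[0, 0, 0], 0]

```text
t: 52.15
tool_pos: [0.5071, -0.0314, 0.1899]
tool_rot: [-3.125, 0.324, -0.0]
contact_force: [-0.3, -1.2, 0.9]
opening: 0.0289
grip_force: 0.4
```

```bash
python3 ax.py
```

```text
theta pos 0.322 r 0.0941 theta yaw 0.323 F [-0.3 -1.2  0.9] T [-0.14  0.04  0.02] open 0.0289 0.3752550669014454 [-0.21 -0.13  1.99  0.    1.28  1.57] 52.15
```

The pawl clicked over under load, and the onset repeats once per tooth (0.31 rad), so the screw is at its dead stop. Leave the lever and look at the knob.

Request:
drive_tool:
  rows:
    - [[0, 0, 0], 0]
    - [[0, 0, 0], 0]
    - [[0, 0, -0.03], 0]
    - [[0, 0, -0.04], 0]
    - [[0, 0, -0.04], 0]
    - [[0, -0.04, 0], 0]
    - [[0, -0.04, 0], 0]
    - [[0, -0.04, 0], 0]
    - [[0, 0, 0], 0]
    - [[0, 0, 0], 0]
  jaw: 0.5

```text
t: 53.15
tool_pos: [0.5319, 0.0867, 0.2997]
tool_rot: [3.125, -0.324, -0.001]
contact_force: [-0.6, -1.0, -0.8]
opening: 0.0425
grip_force: 0.0
```

```bash
cat > knob.py <<'E'
from lev import *
def look(show=None):
    out=[]
    for n in('top','scene'):
        im,c=cam(n); R,xs,ys=rect(im,c,.119,-.165,-.105,-.13,-.06,.00025)
        g=R.min(2).astype(float); gb=cv2.GaussianBlur(g,(0,0),4)
        # knob top: dark blob near expected axis
        X,Y=np.meshgrid(xs,ys,indexing='ij'); near=np.hypot(X+.137,Y+.095)<.02
        dark=(gb<np.percentile(gb[near],35))&near
        cx,cy=X[dark].mean(),Y[dark].mean()
        # bright line inside r<13 mm
        ins=np.hypot(X-cx,Y-cy)<.0125; w=np.clip(g-np.percentile(g[ins],60),0,None)*ins
        mx,my=(w*X).sum()/w.sum(),(w*Y).sum()/w.sum()
        C=np.cov(np.vstack([X.ravel(),Y.ravel()]),aweights=w.ravel()); ev,V=np.linalg.eigh(C); a=np.arctan2(V[1,1],V[0,1])
        print(n,'dark c',cx.round(4),cy.round(4),'bright c',mx.round(4),my.round(4),'axis deg from +x to +y',np.degrees(a).round(1),'ratio',(ev[1]/ev[0]).round(1))
        out.append(cv2.resize(R,(350,300)))
    if show: cv2.imwrite(show,np.hstack(out))
if __name__=='__main__':
    look('pics/knob.png'); print(ctrl.get_obs()['tool_pos'])
E
python3 knob.py
```

```text
top dark c -0.1396 -0.0925 bright c -0.1359 -0.0973 axis deg from +x to +y 143.8 ratio 3.7
scene dark c -0.1337 -0.097 bright c -0.1311 -0.097 axis deg from +x to +y 143.3 ratio 8.1
[0.53184782 0.08545027 0.29970069]
```

View pics/knob.png

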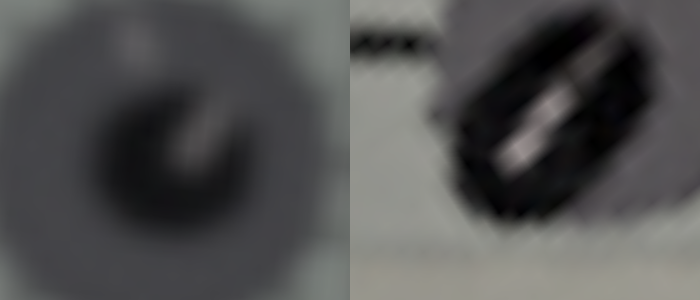

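Rectified knob views: the left (top camera) shows the pointer from (185,165) to (225,105), and the right (scene camera) shows the same direction. That puts the pointer at about -36° from shaker +x, a knob reading near 2.98 rad, so it needs about 2.2 rad anticlockwise.

```bash
python3 - <<'E'
from h import *
p=S(-.137,-.0965); print(p); plan(*p,.162,-.206)
E
```

```text
[ 0.43270139 -0.16733271]
phi -0.21 turn -0.004 shift [-0.0453  0.2677  0.1377] q [ 0.02 -0.15  1.82 -0.    1.48  1.8 ] t 53.2 tilt [-0. -0. -1.]
```

Request:
drive_tool:
  rows:
    - [[-0.006, 0.03, 0], 0]
    - [[-0.007, 0.04, 0], 0]
    - [[-0.007, 0.04, 0], 0]
    - [[-0.007, 0.04, 0], 0]
    - [[-0.007, 0.04, 0], 0]
    - [[-0.006, 0.04, 0], 0]
    - [[-0.005, 0.0275, 0], 0]
    - [[0, 0.01, 0], 0]
    - [[0, 0, 0], 0]
    - [[0, 0, 0], 0]
  jaw: 0.38

```text
t: 54.25
tool_pos: [0.4324, -0.1661, 0.2998]
tool_rot: [-3.124, 0.329, -0.0]
contact_force: [-0.0, 0.4, -0.6]
opening: 0.0525
grip_force: 0.0
```

```bash
python3 - <<'E'
from h import *
p=S(-.137,-.0965); plan(*p,.162,-.21)
E
```

```text
phi -0.21 turn 0.0 shift [0.0005 0.0011 0.1378] q [-0.53 -0.35  1.98  0.    1.51  1.25] t 54.2 tilt [ 0.     0.001 -1.   ]
```

Request:
drive_tool:
  rows:
    - [[0, 0.001, 0.03], 0]
    - [[0, 0, 0.04], 0]
    - [[0, 0, 0.035], 0]
    - [[0, 0, 0.02], 0]
    - [[0, 0, 0.008], 0]
    - [[0, 0, 0.004], 0]
    - [[0, 0, 0], 0]
    - [[0, 0, 0], 0]

```text
t: 55.05
tool_pos: [0.4331, -0.1675, 0.1645]
tool_rot: [3.123, -0.327, 0.004]
contact_force: [0.8, 0.5, -0.3]
opening: 0.0529
grip_force: 0.0
```

Request:
drive_tool:
  rows:
    - [[0, 0, 0], 0]
    - [[0, 0, 0], 0]
    - [[0, 0, 0], 0]
    - [[0, 0, 0], 0]
    - [[0, 0, 0], 0]
  jaw: 1
  grip_force: 20

```text
t: 55.55
tool_pos: [0.4335, -0.1652, 0.1649]
tool_rot: [-3.118, 0.328, -0.005]
contact_force: [1.3, 12.6, 7.5]
opening: 0.0291
grip_force: 22.4
```

```bash
python3 w.py; python3 ax.py
```

```text
TCP shk -0.1359 -0.0945 0.1649 F 2.7 [ 1.3 12.6  7.5] t 55.55
theta pos -0.488 r 0.2015 theta yaw 0.327 F [ 1.3 12.6  7.5] T [ 1.98 -0.19 -0.06] open 0.0291 22.40678161382675 [-0.53 -0.22  2.11  0.01  1.25  1.25] 55.55
```

Request:
drive_tool:
  rows:
    - [[-0.0005, -0.003, 0], 0]
    - [[0, 0, 0], 0]

```text
t: 55.75
tool_pos: [0.4335, -0.1645, 0.1649]
tool_rot: [3.123, -0.328, 0.006]
contact_force: [1.6, 1.7, 6.5]
opening: 0.0292
grip_force: 22.2
```

```bash
python3 w.py
```

```text
TCP shk -0.1358 -0.0938 0.1649 F 1.8 [1.6 1.7 6.5] t 55.75
```

Request:
drive_tool:
  rows:
    - [[0, 0, 0], -0.146]
    - [[0, 0, 0], -0.146]
    - [[0, 0, 0], -0.146]
    - [[0, 0, 0], -0.146]
    - [[0, 0, 0], -0.146]
    - [[0, 0, 0], 0]

```text
t: 56.35
tool_pos: [0.4334, -0.1635, 0.1648]
tool_rot: [-3.033, -0.811, -0.005]
contact_force: [0.3, 7.2, 9.1]
opening: 0.0294
grip_force: 22.6
```

Request:
drive_tool:
  rows:
    - [[0, 0, 0], -0.146]
    - [[0, 0, 0], -0.146]
    - [[0, 0, 0], -0.146]
    - [[0, 0, 0], -0.146]
    - [[0, 0, 0], -0.146]
    - [[0, 0, 0], 0]

```text
t: 56.95
tool_pos: [0.4326, -0.1629, 0.1648]
tool_rot: [-2.542, -1.84, -0.004]
contact_force: [-4.4, 10.3, 13.4]
opening: 0.0295
grip_force: 22.9
```

Request:
drive_tool:
  rows:
    - [[0, 0, 0], -0.146]
    - [[0, 0, 0], -0.146]
    - [[0, 0, 0], -0.146]
    - [[0, 0, 0], -0.146]
    - [[0, 0, 0], -0.146]
    - [[0, 0, 0], 0]
    - [[0, 0, 0], 0]

```text
t: 57.65
tool_pos: [0.4316, -0.163, 0.1648]
tool_rot: [-1.719, -2.622, -0.003]
contact_force: [-9.9, 10.5, 17.0]
opening: 0.0294
grip_force: 23.2
```

```bash
python3 w.py; python3 ax.py
```

```text
TCP shk -0.1375 -0.0921 0.1648 F -8.6 [-9.9 10.5 17. ] t 57.65
theta pos -0.474 r 0.2018 theta yaw -1.864 F [-9.9 10.5 17. ] T [ 1.65  1.53 -0.01] open 0.0294 23.247891068458557 [-0.52 -0.22  2.11  0.    1.26 -0.93] 57.65
```

Request:
drive_tool:
  rows:
    - [[0, 0, 0], 0]
    - [[0, 0, 0], 0]
    - [[0, 0, 0], 0]
    - [[0, 0, 0], 0]
    - [[0, 0, -0.03], 0]
    - [[0, 0, -0.04], 0]
    - [[0, 0, -0.04], 0]
    - [[0, 0, -0.02], 0]
    - [[0, 0, 0], 0]
  jaw: 0.38

```text
t: 58.55
tool_pos: [0.4337, -0.1651, 0.2971]
tool_rot: [1.719, 2.621, 0.001]
contact_force: [-0.4, 0.3, -0.4]
opening: 0.053
grip_force: 0.0
```

Request:
drive_tool:
  rows:
    - [[0.04, 0.02, 0], 0]
    - [[0.04, 0.02, 0], 0]
    - [[0.04, 0.02, 0], 0]
    - [[0.04, 0.02, 0], 0]
    - [[0.04, 0.02, 0], 0]
    - [[0, 0, 0], 0]

```text
t: 59.15
tool_pos: [0.4433, 0.0631, 0.2909]
tool_rot: [-1.712, -2.63, 0.001]
contact_force: [0.3, -0.8, 0.7]
opening: 0.0529
grip_force: 0.0
```

```bash
cat > ptr.py <<'E'
from lev import *
# profile of brightness on circles about the axis, both views, on the knob's top and ring plane
def prof(ax=(-.137,-.0945)):
    for n in('top','scene'):
        im,c=cam(n); g=im.min(2)
        for lab,z,rs in(('knob',.119,np.arange(.005,.013,.001)),('ring',.080,np.arange(.022,.031,.001))):
            best={}
            th=np.radians(np.arange(-180,180,10)); V=[]
            for t in th: V.append(np.mean([cv2.getRectSubPix(g,(1,1),tuple(map(float,proj(c,[*S(ax[0]+r*np.cos(t),ax[1]+r*np.sin(t)),z]))))[0,0] for r in rs]))
            print(n,lab,' '.join(str(int(v)) for v in V))
if __name__=='__main__':
    print(' '.join(map(str,range(-180,180,10)))); prof()
    from knob import look; look('pics/knob2.png'); print(ctrl.get_obs()['tool_pos'])
E
python3 ptr.py
```

```text
-180 -170 -160 -150 -140 -130 -120 -110 -100 -90 -80 -70 -60 -50 -40 -30 -20 -10 0 10 20 30 40 50 60 70 80 90 100 110 120 130 140 150 160 170
top knob 25 24 24 24 24 25 25 25 25 24 24 24 22 21 21 22 22 22 23 24 25 25 28 34 41 49 58 63 62 56 47 40 34 30 27 26
top ring 65 65 65 64 63 61 60 60 60 60 59 60 60 62 63 63 64 66 75 82 70 65 64 64 64 65 65 66 65 65 66 66 65 65 66 65
scene knob 14 18 17 16 16 17 18 20 18 16 16 16 18 20 18 17 18 18 18 17 15 14 20 26 39 63 101 123 114 81 51 32 22 13 13 16
scene ring 73 80 81 81 81 78 80 80 79 81 81 81 81 81 80 80 90 98 83 104 112 81 83 82 83 84 81 76 42 16 31 89 40 16 13 43
top dark c -0.1377 -0.0974 bright c -0.1375 -0.0922 axis deg from +x to +y 87.9 ratio 3.3
scene dark c -0.1305 -0.0991 bright c -0.1361 -0.0921 axis deg from +x to +y 85.1 ratio 2.3
[0.44405475 0.0582369  0.29175171]
```

```bash
python3 - <<'E'
from lev import *
im,c=cam('top'); a=cv2.imread('pics/top6.png'); b=im.copy(); b[110:270,150:340]=cv2.resize(a,(190,160),interpolation=cv2.INTER_AREA)
th=np.arange(-40,60,4)
for I in(b,im):
    g=I.min(2); v=np.array([np.mean([cv2.getRectSubPix(g,(1,1),tuple(map(float,proj(c,[*S(-.137+r*np.cos(t),-.0945+r*np.sin(t)),.08]))))[0,0] for r in np.arange(.02,.031,.001)]) for t in np.radians(th)])
    w=np.clip(v-68,0,None); print(v.astype(int),'mark',(w@th/w.sum()).round(1))
# long mark direction
g=im.max(2); P=[]
for x in np.arange(-.16,-.115,.001): P.append(np.mean([cv2.getRectSubPix(g,(1,1),tuple(map(float,proj(c,[*S(x,y),.066]))))[0,0] for y in np.arange(-.056,-.042,.002)]))
w=np.clip(np.median(P)-10-np.array(P),0,None); print('long mark x',(w@np.arange(-.16,-.115,.001)/w.sum()).round(4))
bottles(); ims,cs=cam('scene'); clip(ims,cs)
E
```

```text
[69 67 67 67 67 67 68 69 71 75 80 85 86 85 80 74 70 68 68 68 69 69 69 69
 68] mark 9.2
[62 62 62 62 62 63 64 65 67 71 76 80 82 80 75 70 66 64 64 65 65 65 65 64
 64] mark 7.6
long mark x -0.1376
scene [158, 3, 10, 18, 51] [162.1  11.5] [[-0.3435, 0.4569], [-0.2364, 0.3768], [-0.2138, 0.3599]]
scene [216, 24, 19, 21, 78] [224.5  34.3] [[-0.0408, 0.5175], [0.0419, 0.4325], [0.0593, 0.4146]]
scene [171, 39, 17, 13, 53] [180.8  46. ] [[-0.128, 0.3526], [-0.0383, 0.2809], [-0.0194, 0.2658]]
scene [192, 43, 21, 19, 96] [201.5  51.9] [[-0.0404, 0.3803], [0.0422, 0.3064], [0.0596, 0.2908]]
scene [281, 195, 18, 14, 117] [289.2 202.6] [[0.6416, 0.0554], [0.6692, 0.0077], [0.675, -0.0024]]
scene [263, 220, 19, 14, 122] [271.6 228.2] [[0.6546, -0.0491], [0.6812, -0.0884], [0.6867, -0.0966]]
scene [119, 258, 25, 25, 257] [133.5 273. ] [[0.4419, -0.4088], [0.4856, -0.419], [0.4949, -0.4212]]
L dark centre x 0.083 width 0.036000000000000004 18.0 107.0
R dark centre x 0.083 width 0.036000000000000004 20.0 107.0
```

The ring mark is unchanged and the pointer is at 90° within about 2°. The row, beam and big bottle are all in place, so I hand it in.

```bash
python3 -c "
from station import ctrl
print(ctrl.finish_job())"
```

```text
the job is handed in; nothing more can be done
None
```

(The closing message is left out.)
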